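# Unstack the delivered dye jars onto their mixing stations

### The arm

A 6-joint arm with a two-finger parallel gripper is mounted at the origin on a cart in front of the work surface, level with it; the furniture and walls round the work are solid. World frame = base frame: x ahead of the robot, y to its left, z up, the work surface at z = 0. Lengths are in mm, angles in degrees, forces in N, time in s.
With the tool pointing down it reaches from about 350 to 850 mm from the base axis. Payload 8.1 kg.
Tool frame: the origin (TCP) lies midway between the tips of the shut fingers; the grasp point (between the pads) lies 19 mm behind it; x points along the fingers, y is the direction in which the jaws open and shut, and the axes are right-handed (so a half turn about x gives the same grasp; the last joint's range is limited). The gripper opens to 85 mm and grips with 20 to 120 N. Pads are 22 mm wide; open, the fingers measure 114 mm over their backs; the gripper's body (76 mm by 85 mm) begins 54 mm behind the grasp point. The pads swing forward as they close: fully open they stand 13 mm farther back than shut.
Start: joints at [70.852, 7.471, 85.268, -0, 87.261, -4.893], TCP at [147.722, 581.535, 231.292] pointing down, gripper open.
Joint ranges: [-169.43, 169.43], [-51.17, 129.36], [1.28, 143.12], [-76.62, 256.62], [0, 156.53], [-152.29, 152.29]. Speed limits (degrees/s): [136.94, 136.94, 159.86, 180, 180, 180].

### API

Orientations are given as [roll, pitch, yaw] about the fixed x, y, z axes, in that order (R = Rz(yaw) Ry(pitch) Rx(roll)).
In Python, from bench import r, snapshot, workorder gives the robot as it stands.
- The arm moves only by the tool send_rows, never from a script. Its arguments are lists of equal length, an entry for each row: "offset": the shift along the tool's x, y, z in cm, a list of three; "dr": the turn, a rotation vector about the tool's x, y, z in degrees, a list of three; "grip": the opening in per cent of the stroke, from 0 (shut) to 100 (fully open). In form: {"offset": [[dx, dy, dz], ...], "dr": [[rx, ry, rz], ...], "grip": [grip, ...]}. A call has 1 to 5 rows; each row shifts and turns the commanded pose from where the row before left it, along the tool's axes as they then stand; what a row does not reach is not made up. A row lasts 1/8 s, in which the tool goes at most 62.5 mm and 10.7 degrees, less where a joint would pass 70% of its speed; a pose out of reach is approached as far as the arm can. A call with a gripper value outside its range is refused whole. The fingers move at their own pace and stop on an object; "force" is the grip in N (left out, the last holds). Time passes only in rows, so rows that do not move let the fingers close. It gives the time, the measured TCP pose, the force and the opening at its end, in the units of the state.
- r.sense(): the state, without advancing time (a new reading comes with each control period).
- snapshot(name): name is "scene" or "top"; returns a dict with "pixels" (480x640x3 uint8, red, green, blue), "fx", "fy", "cx", "cy" (pixels), "world_to_cam" (4x4, takes a point from world to camera coordinates). Camera axes: x right, y up, looking along -z (the intrinsics and any distortion apply to the point x, -y, -z); pixel columns grow to the right and rows downward; lengths in mm; the calibration is good to about 2 mm. A picture is of the moment at which its call begins. There is no depth.
- workorder.hand_in(): hands the job in, once; it reports no verdict.
The state is a dict: "time": time; "joint_pos": joint angles; "qd": joint speeds; "joint_efforts": joint torques, N m; "tool_pos": TCP position; "tcp_rot": TCP orientation; "ft_force": force on the tool from outside, world axes, zero at the start; "wrist_torque": the same for the moment, N m; "finger_gap": finger opening in mm.
Only numpy, scipy, OpenCV 4.12 (cv2) and the standard library are available. Lean on these libraries where they do the work, as an engineer would, in place of code of your own. Each camera call takes 0.05 s, during which the arm holds its last target.

### The job

Set the dye bench up for mixing: take the stack of jars in the cardboard tray apart, and stand each white powder jar in the empty well of the board whose squeeze bottle has the colour of the jar's lid. The two black jars go into the two big wells in front of the grey bottle, either one in either well. Keep every jar upright throughout and leave all five sitting right down in their wells.

Things in the scene. Friction and masses are not known exactly. Their poses are not given: they have to be found in the camera images.
- magenta_jar: White powder jar with a magenta-pink screw lid; body 56 mm across, lid 58 mm, 66 mm tall, about 140 g, rigid. In one cell of the tray (which one varies), partly under the black jars. Origin: centre of its underside, z up; yaw is random.
- green_jar: White powder jar with a green screw lid; body 56 mm across, lid 58 mm, 66 mm tall, about 140 g, rigid. In one cell of the tray (which one varies), partly under the black jars. Origin: centre of its underside, z up; yaw is random.
- yellow_jar: White powder jar with a yellow screw lid; body 56 mm across, lid 58 mm, 66 mm tall, about 140 g, rigid. In one cell of the tray (which one varies), partly under the black jars. Origin: centre of its underside, z up; yaw is random.
- short_black_jar: Shorter, all-black dye jar, black screw lid. Body 68 mm across, lid 70 mm, 78 mm tall, about 280 g, rigid. In the stack's upper layer, standing on the lids of two powder jars, 14 mm from the other black jar. Origin: centre of its underside, z up; yaw is random.
- tall_black_jar: Taller black dye jar with a white label on its body, black screw lid. Body 68 mm across, lid 70 mm, 90 mm tall, about 280 g, rigid. In the stack's upper layer, standing on the lids of two powder jars, 14 mm from the other black jar. Origin: centre of its underside, z up; yaw is random.
- magenta_station: Fixed plywood board, pale edging, 18 mm thick, 98 mm wide (y), from x = -49 to +170 mm. Empty round jar well, black inside, 64 mm across, 10 mm deep (floor 8 mm over the table). A magenta-red squeeze bottle (62 mm across, tip 235 mm up) is fixed 118 mm behind it (+x). Origin: on the table, under the empty well's centre. Stands at any of four places, +x away from the robot.
- green_station: Fixed plywood board, pale edging, 18 mm thick, 98 mm wide (y), from x = -49 to +170 mm. Empty round jar well, black inside, 64 mm across, 10 mm deep (floor 8 mm over the table). A green squeeze bottle (66 mm across, tip 235 mm up) is fixed 118 mm behind it (+x). Origin: on the table, under the empty well's centre. Stands at any of four places, +x away from the robot.
- yellow_station: Fixed plywood board, pale edging, 18 mm thick, 98 mm wide (y), from x = -49 to +170 mm. Empty round jar well, black inside, 64 mm across, 10 mm deep (floor 8 mm over the table). A yellow squeeze bottle (66 mm across, tip 235 mm up) is fixed 118 mm behind it (+x). Origin: on the table, under the empty well's centre. Stands at any of four places, +x away from the robot.
- black_station: Wider T-shaped plywood board, fixed, 18 mm thick; front part x -55 to +55, y -108 to +108 mm. Two empty wells, black inside, 76 mm across, 10 mm deep (floor 8 mm over the table), centred at x = 0, y = +53 and -53 mm. A grey squeeze bottle (66 mm across, tip 235 mm up) is fixed 118 mm behind (+x). Origin: on the table, midway between the wells. At any of the four places.
- carton_tray: Brown cardboard tray, fixed, 75 (x) by 255 mm (y), walls 22 mm high, floor 3 mm thick. A powder jar in each of its three cells at y = -84, 0, +84 mm; black jars on their lids at about y = -42 and +42 mm, undersides 69 mm over the table. Jars leave no room for a finger between them along y; across the row (x) both sides are free. Origin: centre of its underside.
Not all that is in view belongs to the job. What is shaped like the green_jar but orange or red is not meant.

How it is judged:
By the outcome, as a careful person would: the job done as asked, in the order asked, and still so for the second after the job is handed in, with the robot touching nothing.
It also fails if it takes over 138 s, if anything falls off the work surface, if the arm or the gripper's body presses on something with over 40 N, if the wrist force passes 120 N, or if a joint passes its speed limit or range.

## Working session

There is one attempt and no reset: what is moved stays moved. The work goes in short steps, Python scripts to look and compute and a tool call to move; the robot and the scene stay as the last step left them, time stands still between calls to the robot, and variables do not carry over. Pictures are saved under pics/ and viewed, and the job is handed in when it is done.

Besides the shell and the picture viewer there is one more tool, called after ">>>" as name(argument=value, ...) on one line, values as JSON. send_rows: Moves the arm, as the interface text tells. Its arguments: {"type":"object","properties":{"offset":{"type":"array","items":{"type":"array","items":{"type":"number"}}},"dr":{"type":"array","items":{"type":"array","items":{"type":"number"}}},"grip":{"type":"array","items":{"type":"number"}},"force":{"type":"number"}},"required":["offset","dr","grip"]}

```bash
ls; mkdir -p pics
python3 - <<'E'
from bench import r, snapshot, workorder
import cv2,numpy as np
print(r.sense())
for n in("scene","top"):
    s=snapshot(n); cv2.imwrite(f"pics/{n}0.png",s["pixels"][:,:,::-1])
    print({k:(v if k!="pixels" else 0) for k,v in s.items()})
E
```

```text
pics
{'time': 0.0, 'joint_pos': array([ 7.08520427e+01,  7.51608490e+00,  8.53320547e+01,  1.17199843e-03,
        8.72623654e+01, -4.89391823e+00]), 'qd': array([ 0.04572884,  0.02293355,  0.14957418, -0.05300464, -0.05561016,
       -0.01726777]), 'joint_efforts': array([ 8.88748418e-04, -5.69385874e+01, -5.00559533e+01, -3.52047191e-04,
        1.41741772e-02, -5.58827651e-06]), 'tool_pos': array([147.52289702, 580.98638914, 230.20766804]), 'tcp_rot': array([ -95.50081518,   89.8894888 , -109.75491139]), 'ft_force': array([ 0.34880249,  0.47420704, -0.74060628]), 'wrist_torque': array([0.00480351, 0.01563733, 0.00358779]), 'finger_gap': 85.11479809772962}
{'pixels': 0, 'fx': 576.7853108862365, 'fy': 576.7853108862365, 'cx': 320.8670328727848, 'cy': 239.10946904448537, 'world_to_cam': array([[ 5.44446292e-01, -8.38729365e-01,  1.05492815e-02,
        -2.89958003e+02],
       [ 4.23598893e-01,  2.85783346e-01,  8.59588191e-01,
        -2.41689263e+02],
       [-7.23976667e-01, -4.63530939e-01,  5.10878513e-01,
        -7.69573299e+02],
       [ 0.00000000e+00,  0.00000000e+00,  0.00000000e+00,
         1.00000000e+00]])}
{'pixels': 0, 'fx': 487.2234555452847, 'fy': 487.2234555452847, 'cx': 320.3231992015583, 'cy': 236.20320529996337, 'world_to_cam': array([[-2.63441368e-02, -9.99642469e-01, -4.57394686e-03,
        -1.11186859e+01],
       [ 9.92976222e-01, -2.66958527e-02,  1.15262977e-01,
        -4.81169630e+02],
       [-1.15343873e-01, -1.50531683e-03,  9.93324481e-01,
        -1.07577690e+03],
       [ 0.00000000e+00,  0.00000000e+00,  0.00000000e+00,
         1.00000000e+00]])}
```

View pics/scene0.png

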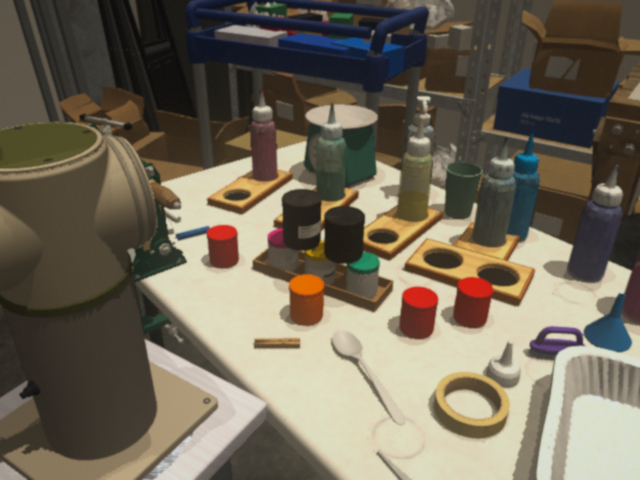

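View pics/top0.png

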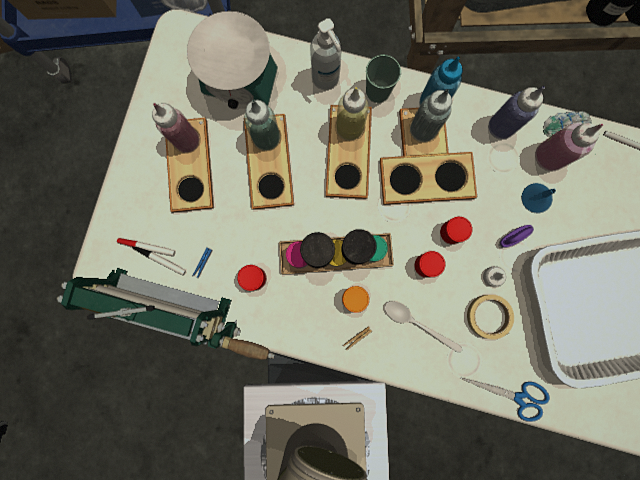

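```bash
cat > h.py <<'E'
from bench import r, snapshot, workorder
import cv2,numpy as np
from scipy.spatial.transform import Rotation as Ro
def ray(s,u,v):
    M=s["world_to_cam"];R=M[:3,:3];t=M[:3,3]
    d=np.array([(u-s["cx"])/s["fx"],-(v-s["cy"])/s["fy"],-1.])
    return -R.T@t, R.T@d
def toplane(s,u,v,z):
    o,d=ray(s,u,v); return (o+d*(z-o[2])/d[2])[:2]
def proj(s,p):
    c=s["world_to_cam"]@np.r_[p,1]; return s["cx"]+s["fx"]*c[0]/-c[2], s["cy"]-s["fy"]*c[1]/-c[2]
def ellipse_pts(s,cnt,z):
    P=np.array([toplane(s,u,v,z) for u,v in cnt.reshape(-1,2)]).astype(np.float32)
    return P
def st():
    q=r.sense(); R=Ro.from_euler('xyz',q['tcp_rot'],degrees=True)
    return q,R
def show(n,name,crop=None,k=1):
    s=snapshot(n); im=s["pixels"][:,:,::-1].copy()
    if crop: x0,y0,x1,y1=crop; im=cv2.resize(im[y0:y1,x0:x1],None,fx=k,fy=k,interpolation=cv2.INTER_CUBIC)
    cv2.imwrite(f"pics/{name}.png",im); return s
E
python3 - <<'E'
from h import *
q,R=st(); print(R.as_matrix().round(3))
s=snapshot("top"); im=s["pixels"]; hsv=cv2.cvtColor(im,cv2.COLOR_RGB2HSV); g=im.max(2)
# wells: near seeds
for n,(u,v),z in [("mag",(190,189),18),("green",(271,187),18),("yel",(347,176),18),("blkL",(405,179),18),("blkR",(452,176),18)]:
    w=26; sub=(g[v-w:v+w,u-w:u+w]<60).astype(np.uint8)
    c=max(cv2.findContours(sub,cv2.RETR_EXTERNAL,cv2.CHAIN_APPROX_NONE)[0],key=cv2.contourArea)+np.array([u-w,v-w])
    P=ellipse_pts(s,c,z); (cx,cy),(a,b),_=cv2.fitEllipse(P); print(n,round(cx,1),round(cy,1),a.round(1),b.round(1))
big=cv2.resize(im[215:285,240:420,::-1],None,fx=4,fy=4,interpolation=cv2.INTER_CUBIC); cv2.imwrite("pics/tray.png",big)
big=cv2.resize(im[80:220,150:490,::-1],None,fx=2.3,fy=2.3,interpolation=cv2.INTER_CUBIC); cv2.imwrite("pics/st.png",big)
sc=snapshot("scene")["pixels"]; cv2.imwrite("pics/sc1.png",cv2.resize(sc[180:330,200:400,::-1],None,fx=4,fy=4,interpolation=cv2.INTER_CUBIC))
E
```

```text
[[-0.001  0.246  0.969]
 [-0.002  0.969 -0.246]
 [-1.    -0.002 -0.   ]]Traceback (most recent call last):
  File "<stdin>", line 8, in <module>
AttributeError: 'float' object has no attribute 'round'
```

Run:
```python
from h import *
s=snapshot("top"); im=s["pixels"]; g=im.max(2)
for n,(u,v),z in [("mag",(190,189),18),("green",(271,187),18),("yel",(347,176),18),("blkL",(405,179),18),("blkR",(452,176),18)]:
    w=26; sub=(g[v-w:v+w,u-w:u+w]<60).astype(np.uint8)
    c=max(cv2.findContours(sub,cv2.RETR_EXTERNAL,cv2.CHAIN_APPROX_NONE)[0],key=cv2.contourArea)+np.array([u-w,v-w])
    P=ellipse_pts(s,c,z); e=cv2.fitEllipse(P); print(n,np.round(np.r_[e[0],e[1]],1),"px",proj(s,np.r_[e[0],18]))
cv2.imwrite("pics/tray.png",cv2.resize(im[215:285,240:420,::-1],None,fx=4,fy=4,interpolation=cv2.INTER_CUBIC))
cv2.imwrite("pics/st.png",cv2.resize(im[80:220,150:490,::-1],None,fx=2.3,fy=2.3,interpolation=cv2.INTER_CUBIC))
sc=snapshot("scene")["pixels"]; cv2.imwrite("pics/sc1.png",cv2.resize(sc[180:330,200:400,::-1],None,fx=4,fy=4,interpolation=cv2.INTER_CUBIC))
```

```text
mag [599.8 273.8  54.4  55.6] px (np.float64(190.36013905114046), np.float64(189.03478448719505))
green [601.5  87.7  54.8  55.7] px (np.float64(270.74392778631494), np.float64(186.15363802868518))
yel [619.9 -89.7  55.1  56.6] px (np.float64(347.1190394020677), np.float64(176.29964355489307))
blkL [ 609.7 -222.9   66.1   69.1] px (np.float64(404.81948954947694), np.float64(179.06346325232178))
blkR [ 613.4 -328.    65.7   68.4] px (np.float64(450.0921095414534), np.float64(176.27591691888296))
```

View pics/tray.png

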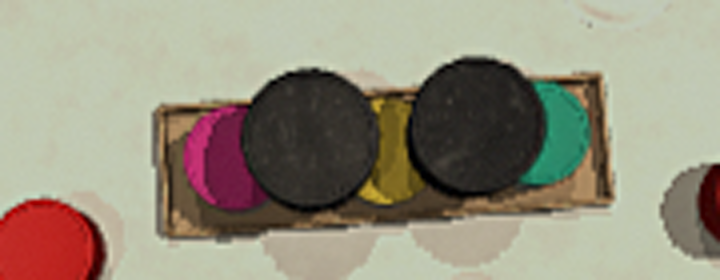

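View pics/st.png

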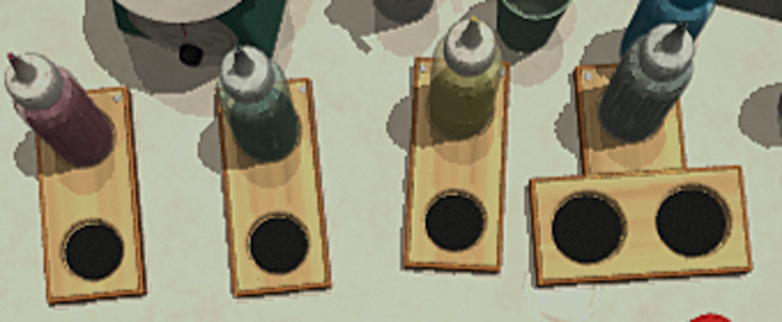

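View pics/sc1.png

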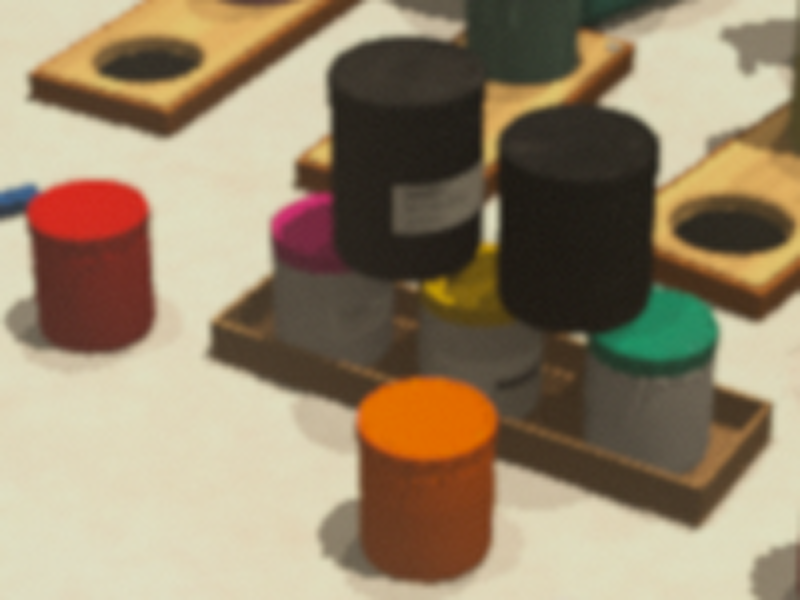

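Run:
```python
from h import *
T={"mag":(599.8,273.8),"green":(601.5,87.7),"yel":(619.9,-89.7),"blkL":(609.7,-222.9),"blkR":(613.4,-328.)}
for cam in("top","scene"):
  s=snapshot(cam); im=s["pixels"]; g=im.max(2)
  for n,p in T.items():
    u,v=[int(round(a)) for a in proj(s,np.r_[p,14])]
    for th in(50,60,80,100):
        w=26 if cam=="top" else 30; sub=(g[v-w:v+w,u-w:u+w]<th).astype(np.uint8)
        cs=cv2.findContours(sub,cv2.RETR_EXTERNAL,cv2.CHAIN_APPROX_NONE)[0]
        cs=[c for c in cs if cv2.pointPolygonTest(c,(w,w),False)>=0 and len(c)>5]
        if not cs: print(cam,n,th,"none");continue
        c=cs[0]+np.array([u-w,v-w])
        o=[]
        for z in(18,):
            e=cv2.fitEllipse(ellipse_pts(s,c,z)); o+=list(np.round(np.r_[e[0],e[1]],1))
        print(cam,n,th,o)
# profiles through wells, top
s=snapshot("top");im=s["pixels"]
print(im[189,165:216].max(1)); print(im[165:216,190].max(1))
# wood boards
hsv=cv2.cvtColor(im,cv2.COLOR_RGB2HSV)
m=((hsv[...,0]>10)&(hsv[...,0]<28)&(hsv[...,1]>90)&(hsv[...,2]>90)).astype(np.uint8)
cv2.imwrite("pics/wood.png",m*255)
m=cv2.morphologyEx(m,cv2.MORPH_CLOSE,np.ones((3,3)))
for c in cv2.findContours(m,cv2.RETR_EXTERNAL,cv2.CHAIN_APPROX_NONE)[0]:
    if cv2.contourArea(c)>800: 
        P=ellipse_pts(s,c,18); print(cv2.boundingRect(c),"fx",P[:,0].min().round(1),cv2.minAreaRect(P))
```

```text
top mag 50 [np.float64(600.1), np.float64(273.8), np.float64(53.3), np.float64(55.1)]
top mag 60 [np.float64(599.8), np.float64(273.8), np.float64(54.4), np.float64(55.6)]
top mag 80 [np.float64(600.2), np.float64(273.5), np.float64(55.3), np.float64(57.4)]
top mag 100 [np.float64(601.0), np.float64(274.0), np.float64(57.2), np.float64(59.3)]
top green 50 [np.float64(601.6), np.float64(87.8), np.float64(54.1), np.float64(55.5)]
top green 60 [np.float64(601.5), np.float64(87.7), np.float64(54.7), np.float64(55.6)]
top green 80 [np.float64(601.6), np.float64(87.4), np.float64(55.5), np.float64(57.6)]
top green 100 [np.float64(602.9), np.float64(87.7), np.float64(57.3), np.float64(59.6)]
top yel 50 [np.float64(619.9), np.float64(-89.3), np.float64(54.4), np.float64(56.1)]
top yel 60 [np.float64(619.8), np.float64(-89.6), np.float64(55.1), np.float64(56.7)]
top yel 80 [np.float64(620.5), np.float64(-90.2), np.float64(55.7), np.float64(59.0)]
top yel 100 [np.float64(621.0), np.float64(-90.3), np.float64(57.3), np.float64(59.7)]
top blkL 50 [np.float64(609.3), np.float64(-222.5), np.float6
[... 2702 characters left out ...]
152344), (96.1361083984375, 95.7333984375), 86.46525573730469)
(165, 117, 48, 95) fx 549.4 ((660.3671875, 280.6409912109375), (216.10116577148438, 97.84960174560547), 4.48768424987793)
(246, 114, 48, 95) fx 551.3 ((663.2938842773438, 93.42214965820312), (217.98995971679688, 97.80974578857422), 4.48221492767334)
(381, 108, 96, 96) fx 554.6 ((670.3134155273438, -274.9214782714844), (224.1957550048828, 214.958740234375), 2.186030626296997)
(326, 105, 46, 93) fx 569.9 ((681.6979370117188, -94.76655578613281), (97.64009857177734, 217.75991821289062), 85.35167694091797)
(459, 0, 131, 26) fx 983.4 ((1011.4575805664062, -529.6636962890625), (55.6967887878418, 316.38592529296875), 0.4327349066734314)
```

View pics/wood.png

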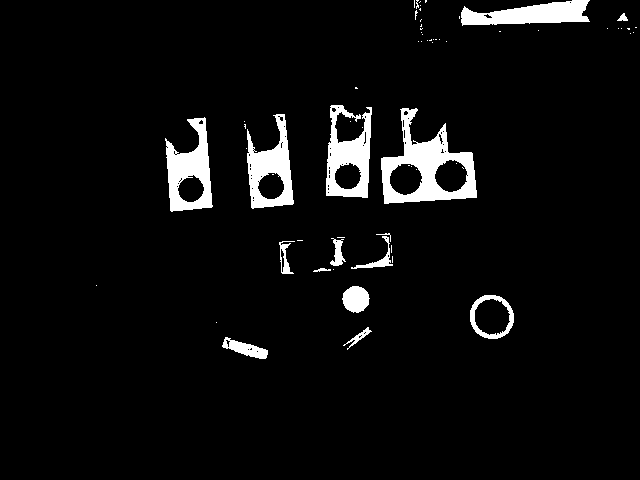

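Run:
```python
from h import *
s=snapshot("top"); im=s["pixels"]; g=im.max(2); hsv=cv2.cvtColor(im,cv2.COLOR_RGB2HSV)
print("cam",ray(s,0,0)[0])
m=(g<75).astype(np.uint8)
for n,(u,v),z in (("tall",(317,250),159),("short",(358,247),147)):
    w=24; sub=cv2.morphologyEx(m[v-w:v+w,u-w:u+w].copy(),cv2.MORPH_OPEN,np.ones((5,5)))
    c=[c for c in cv2.findContours(sub,cv2.RETR_EXTERNAL,cv2.CHAIN_APPROX_NONE)[0] if cv2.pointPolygonTest(c,(w,w),False)>=0][0]+np.array([u-w,v-w])
    P=ellipse_pts(s,c,z); e=cv2.fitEllipse(P); print(n,np.round(np.r_[e[0],e[1]],1),cv2.minEnclosingCircle(P), proj(s,np.r_[e[0],z]), P.min(0),P.max(0))
def col(lo,hi,box,z,name):
    x0,y0,x1,y1=box
    mm=cv2.inRange(hsv[y0:y1,x0:x1],lo,hi); 
    c=max(cv2.findContours(mm,cv2.RETR_EXTERNAL,cv2.CHAIN_APPROX_NONE)[0],key=cv2.contourArea)+np.array([x0,y0])
    P=ellipse_pts(s,c,z); e=cv2.minEnclosingCircle(P); print(name,np.round(np.r_[e[0],e[1]],1),P.min(0).round(1),P.max(0).round(1))
col((140,90,60),(178,255,255),(275,230,320,275),69,"mag")
col((20,120,40),(32,255,255),(325,230,350,275),69,"yel")
col((65,90,60),(90,255,255),(360,230,395,275),69,"green")
col((5,150,100),(18,255,255),(335,280,375,320),66,"orange")
col((0,150,60),(8,255,255),(230,260,270,295),66,"redL")
col((0,150,60),(8,255,255),(412,245,448,282),66,"redR1")
col((0,150,60),(8,255,255),(438,212,475,250),66,"redR2")
# tray corners from picture tray.png/4
for c in ((157,105),(160,237),(601,73),(612,203)): print(toplane(s,240+c[0]/4,215+c[1]/4,22))
```

```text
cam [ 353.41281594  -25.57932933 1124.00571593]
tall [437.9 -17.2  67.9  71. ] ((438.0392150878906, -18.595407485961914), 37.06871032714844) (np.float64(317.18717583608236), np.float64(250.0498790248363)) [402.2661  -50.79423] [472.40146   17.080242]
short [443.2 -99.6  66.5  72.5] ((442.8305358886719, -99.58379364013672), 37.31350326538086) (np.float64(358.1451414616413), np.float64(246.88379496429863)) [ 408.75198 -133.99847] [477.6494  -64.88105]
mag [438.4  25.   28.6] [410.    8.6] [466.8  51.7]
yel [440.3 -57.   29.4] [412.  -78.2] [469.  -41.2]
green [ 448.2 -140.    28.7] [ 420.7 -168.2] [ 475.4 -130.2]
orange [338.5 -95.9  28.5] [ 312.4 -123.3] [366.1 -69. ]
redL [390.8 127.9  30.4] [363.2  98.1] [417.6 156.8]
redR1 [ 410.1 -263.2   28.7] [ 383. -291.] [ 437.5 -236. ]
redR2 [ 484.6 -326.6   28.4] [ 457.4 -354.2] [ 510.8 -298.9]
[472.33280665  69.81039664]
[397.38938467  69.36272358]
[ 483.86481309 -183.26246963]
[ 409.7760018  -186.29838511]
```

>>> send_rows(offset=[[0,0,0],[0,0,0],[0,0,0],[0,0,0],[0,0,0]], dr=[[10.5,0,0],[10.5,0,0],[10.5,0,0],[10.5,0,0],[10.5,0,0]], grip=[100,100,100,100,100], force=40)

```text
time: 1.08
tool_pos: [147.7, 581.5, 231.3]
tcp_rot: [136.1, 90.0, 69.0]
ft_force: [-0.1, -0.1, 0.5]
finger_gap: 85.0
```

>>> send_rows(offset=[[0,0,0],[0,0,0],[0,0,0]], dr=[[10.4,0,0],[10.3,0,0],[0,0,0]], grip=[100,100,100])

```text
time: 1.45
tool_pos: [147.7, 581.5, 231.3]
tcp_rot: [-171.7, 90.0, 101.0]
ft_force: [0.4, 0.0, 0.4]
finger_gap: 85.6
```

```bash
cat >> h.py <<'E'
def go(x,y,z,yaw=None):
    """print remaining move to TCP target: offset cm in tool axes, and turn about tool x"""
    q,R=st(); m=R.as_matrix(); p=q['tool_pos']
    print("t",round(q['time'],2),"pos",p.round(1),"yaw",round(np.degrees(np.arctan2(m[1,1],m[0,1])),2),"x",m[:,0].round(3),"gap",round(q['finger_gap'],1),"F",q['ft_force'].round(1),"q",q['joint_pos'].round(0))
    print("off cm",(R.inv().apply(np.array([x,y,z])-p)/10).round(2))
E
python3 -c "
from h import *
go(438.5,-16.5,240)"
```

```text
t 1.45 pos [147.7 581.5 231.3] yaw 2.61 x [-0.  0. -1.] gap 85.6 F [0.4 0.  0.4] q [71.  7. 85.  0. 87. 68.]
off cm [-0.87 26.33 61.07]
```

>>> send_rows(offset=[[-0.2,3.2,4.4],[-0.2,3.2,4.4],[-0.2,3.2,4.4],[-0.2,3.2,4.4],[0,3.2,4.4]], dr=[[0,0,0],[0,0,0],[0,0,0],[0,0,0],[0,0,0]], grip=[100,100,100,100,100])

```text
time: 2.08
tool_pos: [318.3, 367.6, 239.8]
tcp_rot: [126.1, 89.9, 39.0]
ft_force: [0.8, -0.3, -0.1]
finger_gap: 85.5
```

>>> send_rows(offset=[[0,1.4,5],[0,1.4,5],[0,1.4,5],[0,1.4,5],[0,1.4,5]], dr=[[0,0,0],[0,0,0],[0,0,0],[0,0,0],[0,0,0]], grip=[100,100,100,100,100])

```text
time: 2.7
tool_pos: [398.7, 120.6, 239.6]
tcp_rot: [97.6, 89.9, 10.5]
ft_force: [0.9, -0.2, -0.2]
finger_gap: 85.3
```

>>> send_rows(offset=[[0,1.1,4.7],[0,1.1,4.7],[0,1.1,4.7],[0,0,0]], dr=[[0,0,0],[0,0,0],[0,0,0],[0,0,0]], grip=[100,100,100,100])

```text
time: 3.2
tool_pos: [438.0, -20.1, 239.4]
tcp_rot: [6.4, 90.0, -81.1]
ft_force: [-0.0, -0.2, -0.5]
finger_gap: 85.3
```

```bash
python3 -c "
from h import *
go(438.5,-16.5,112)
show('top','t1');show('scene','s1')"
```

```text
t 3.2 pos [438.  -20.1 239.4] yaw 2.56 x [ 0.    -0.001 -1.   ] gap 85.3 F [-0.  -0.2 -0.5] q [ -9. -19. 109.  -0.  90. -12.]
off cm [12.74  0.07 -0.36]
```

View pics/s1.png

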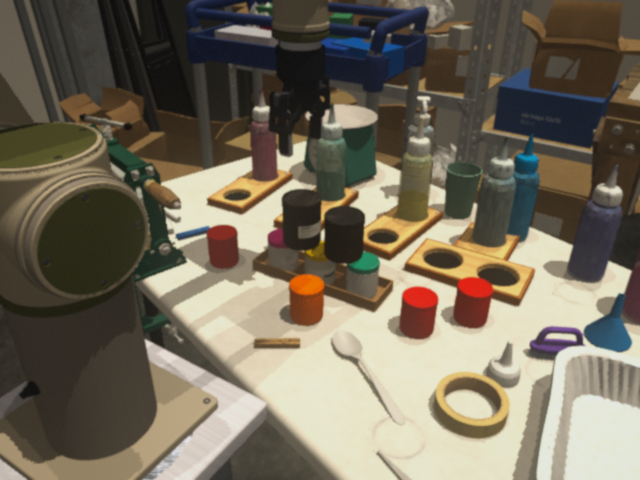

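View pics/t1.png

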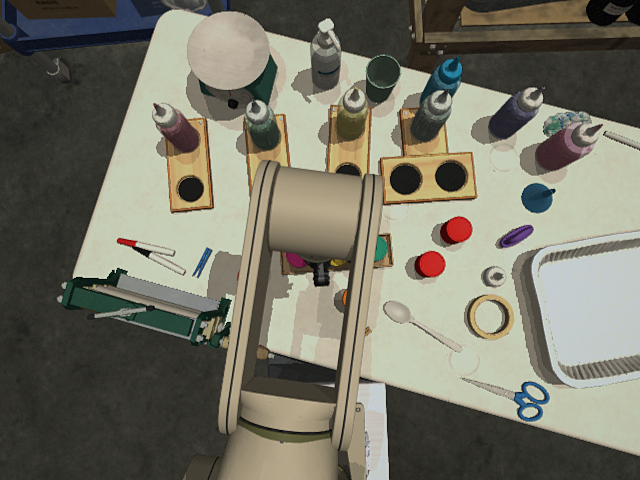

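>>> send_rows(offset=[[0,0.05,-0.35],[4,0,0],[4,0,0],[3,0,0],[2,0,0]], dr=[[0,0,0],[0,0,0],[0,0,0],[0,0,0],[0,0,0]], grip=[100,100,100,100,100])

```text
time: 3.92
tool_pos: [436.9, -12.0, 107.6]
tcp_rot: [-108.3, 89.9, 164.4]
ft_force: [-0.1, 0.4, 0.5]
finger_gap: 85.1
```

>>> send_rows(offset=[[0,0,0],[0,0,0],[0,0,0],[0,0,0],[0,0,0]], dr=[[0,0,0],[0,0,0],[0,0,0],[0,0,0],[0,0,0]], grip=[65,65,65,65,65])

```text
time: 4.55
tool_pos: [438.1, -13.7, 109.6]
tcp_rot: [79.8, 90.0, -7.7]
ft_force: [-1.1, -0.4, -2.3]
finger_gap: 68.6
```

```bash
python3 -c "
from h import *
go(438.5,-16.5,112)
s=show('scene','s2',(200,60,400,300),2.5)"
```

```text
t 4.55 pos [438.1 -13.7 109.6] yaw 2.54 x [ 0. -0. -1.] gap 68.6 F [-1.1 -0.4 -2.3] q [ -9. -13. 118.   0.  75. -11.]
off cm [-0.24  0.03  0.28]
```

View pics/s2.png

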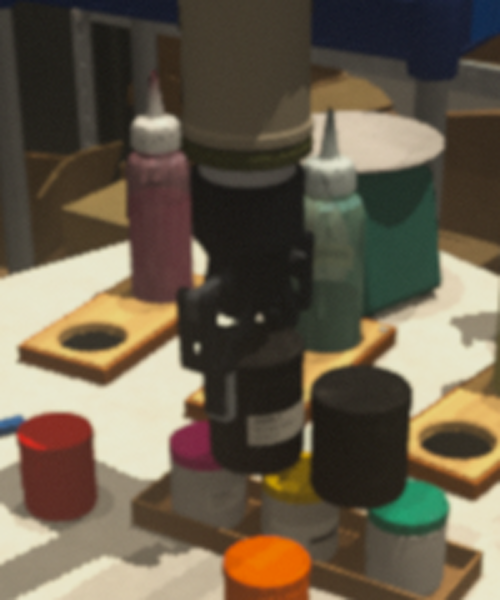

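>>> send_rows(offset=[[-0.5,0,0],[-1.5,0,0],[-2.5,0,0],[-3,0,0],[-3,0,0]], dr=[[0,0,0],[0,0,0],[0,0,0],[0,0,0],[0,0,0]], grip=[60,60,60,60,60])

```text
time: 5.22
tool_pos: [438.1, -13.7, 216.5]
tcp_rot: [78.3, 89.9, -9.1]
ft_force: [1.2, -0.4, -1.6]
finger_gap: 68.6
```

```bash
python3 -c "
from h import *
go(614.5,-327,210)
s=show('scene','s3',(200,60,400,300),2.5)"
```

```text
t 5.22 pos [438.1 -13.7 216.5] yaw 2.54 x [ 0.001 -0.    -1.   ] gap 68.6 F [ 1.2 -0.4 -1.6] q [ -9. -18. 111.  -0.  87. -11.]
off cm [ 0.67 16.24 32.08]
```

View pics/s3.png

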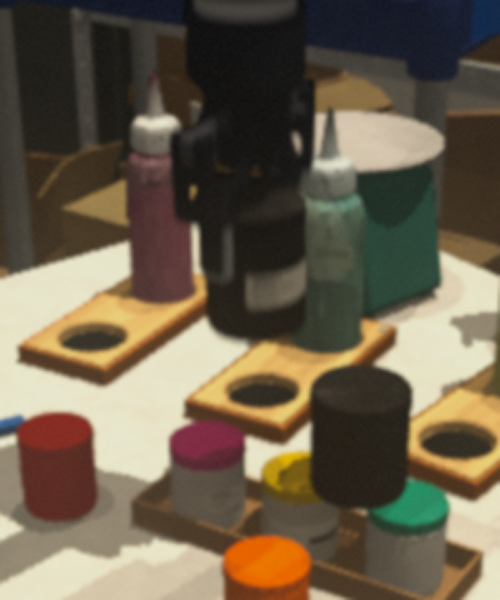

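>>> send_rows(offset=[[0,1.5,3],[0,2.5,5],[0,2.5,5],[0,2.5,5],[0,2.5,5]], dr=[[0,0,0],[0,0,0],[0,0,0],[0,0,0],[0,0,0]], grip=[60,60,60,60,60])

```text
time: 5.9
tool_pos: [563.9, -240.1, 214.7]
tcp_rot: [68.7, 90.0, -18.8]
ft_force: [0.9, 0.6, -2.0]
finger_gap: 69.2
```

>>> send_rows(offset=[[1,2.2,4],[2,1.5,3],[2,1,2],[0,0,0],[0,0,0]], dr=[[0,0,0],[0,0,0],[0,0,0],[0,0,0],[0,0,0]], grip=[60,60,60,60,60])

```text
time: 6.52
tool_pos: [614.0, -325.8, 164.8]
tcp_rot: [147.8, 90.0, 60.4]
ft_force: [0.0, 0.1, -2.0]
finger_gap: 68.9
```

```bash
python3 -c "
from h import *
go(614.5,-327,48.6)
s=show('scene','s4',(350,50,600,350),2);show('top','t4',(360,80,500,230),4)"
```

```text
t 6.53 pos [ 614.  -325.8  164.8] yaw 2.55 x [ 0.  0. -1.] gap 68.9 F [ 0.   0.1 -2. ] q [-32.  24.  73.   0.  83. -35.]
off cm [11.62  0.04  0.12]
```

View pics/s4.png

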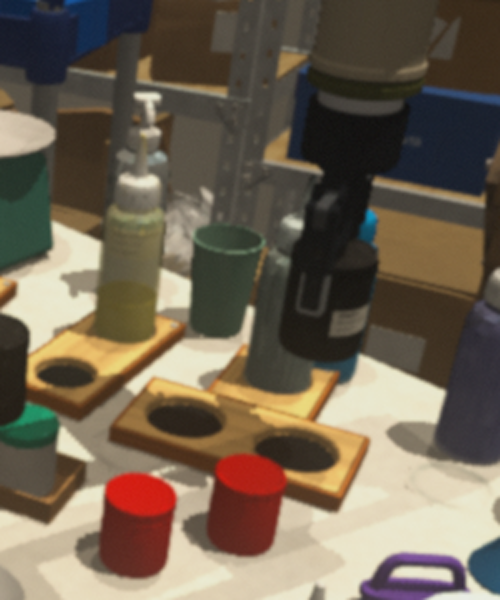

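View pics/t4.png

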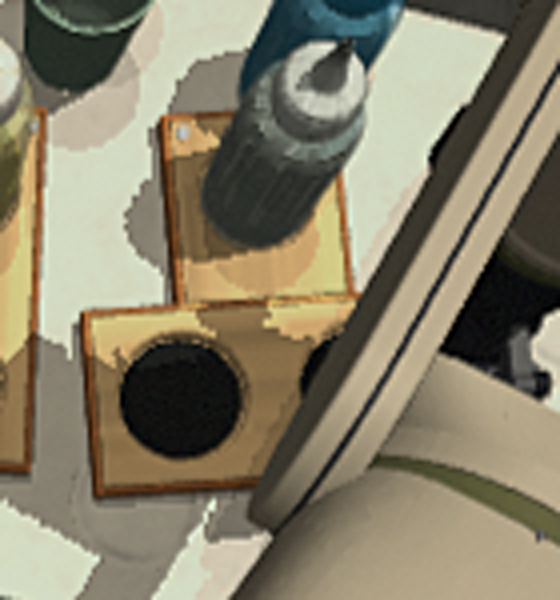

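```bash
cat >> h.py <<'E'
def overlay(cam,name,circs,crop,k):
    s=snapshot(cam); x0,y0,x1,y1=crop
    im=cv2.resize(s["pixels"][y0:y1,x0:x1,::-1],None,fx=k,fy=k,interpolation=cv2.INTER_CUBIC)
    for x,y,z,rad in circs:
        a=np.linspace(0,2*np.pi,80)
        P=np.array([proj(s,(x+rad*np.cos(t),y+rad*np.sin(t),z)) for t in a])
        P=((P+0.5-[x0,y0])*k).astype(np.int32)
        cv2.polylines(im,[P],True,(255,255,0),1)
    cv2.imwrite(f"pics/{name}.png",im)
E
python3 -c "
from h import *
overlay('scene','o4',[(614,-328.6,124.2,34),(614.5,-329.8,18,38),(610.7,-223.8,18,38)],(400,120,550,310),3)"
```

```text
(no output)
```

View pics/o4.png

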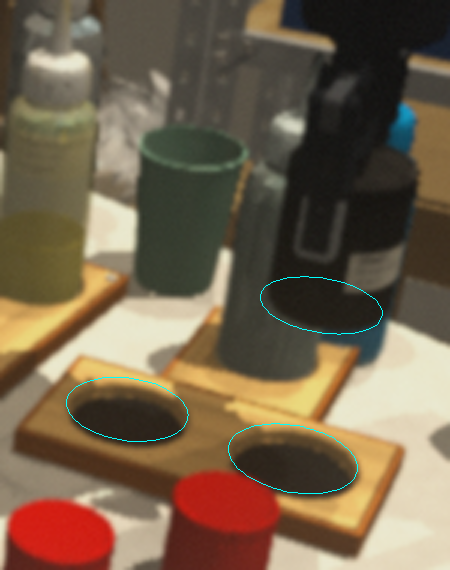

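```bash
python3 -c "
from h import *
overlay('scene','o5',[(614,-328.6,124.2,34),(614.5,-329.8,18,38),(610.7,-223.8,18,38)],(460,140,560,290),5)
im=cv2.imread('pics/o5.png').astype(float); cv2.imwrite('pics/o5.png',(255*(im/255)**0.45).astype(np.uint8)[:,:])
im=im[:600]"
```

```text
(no output)
```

View pics/o5.png

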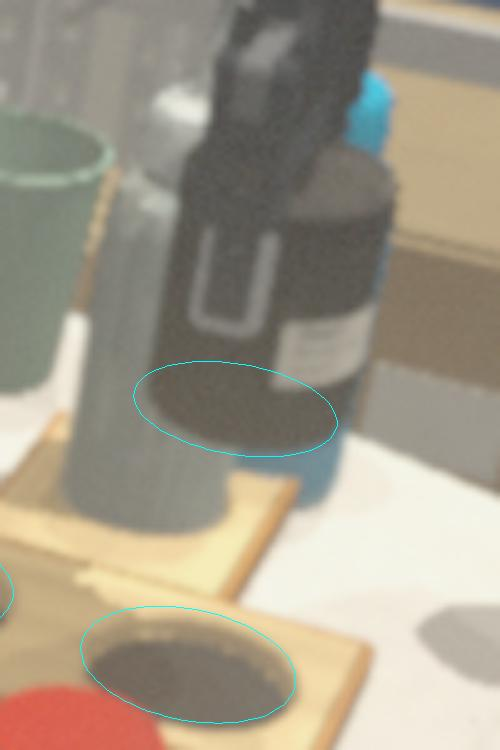

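```bash
python3 -c "
from h import *
s=snapshot('scene')
overlay('scene','o5',[(614,-334,124.2,34),(614,-334,214.2,35),(614.5,-332,18,38),(618,-222,18,38)],(460,140,560,290),5)
im=cv2.imread('pics/o5.png').astype(float); cv2.imwrite('pics/o5.png',(255*(im/255)**0.45).astype(np.uint8)[:,:])
"
```

```text
(no output)
```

View pics/o5.png

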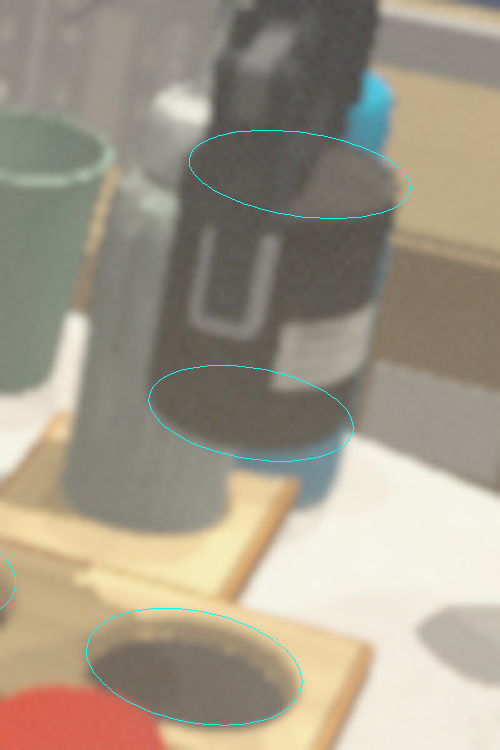

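```bash
python3 -c "
from h import *
s=snapshot('scene')
im0=cv2.imread('pics/scene0.png')
x0,y0,x1,y1=240,170,400,310;k=4
im=cv2.resize(im0[y0:y1,x0:x1],None,fx=k,fy=k,interpolation=cv2.INTER_CUBIC)
im=(255*(im/255.)**0.45).astype(np.uint8)
for x,y,z,rad in [(438,-16.5,69,34),(438,-16.5,159,35),(443,-99.6,69,34),(443,-99.6,147,35),(338.5,-96,66,29),(447.5,-140.5,69,29)]:
    a=np.linspace(0,2*np.pi,80)
    P=np.array([proj(s,(x+rad*np.cos(t),y+rad*np.sin(t),z)) for t in a])
    P=((P+0.5-[x0,y0])*k).astype(np.int32)
    cv2.polylines(im,[P],True,(255,255,0),1)
cv2.imwrite('pics/o6.png',im)
"
```

```text
(no output)
```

View pics/o6.png

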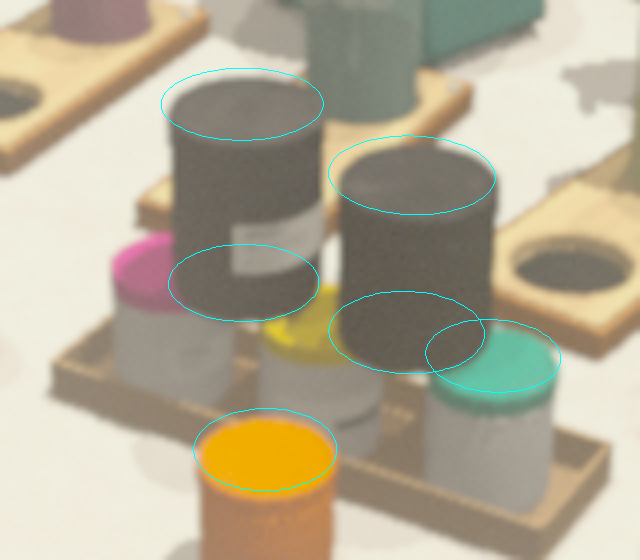

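>>> send_rows(offset=[[2.5,0.05,0],[3,0,0],[2.5,0,0],[1.5,0,0],[0,0,0]], dr=[[0,0,0],[0,0,0],[0,0,0],[0,0,0],[0,0,0]], grip=[60,60,60,60,60])

```text
time: 7.5
tool_pos: [613.6, -325.5, 68.0]
tcp_rot: [-123.9, 89.9, 148.6]
ft_force: [-0.6, 0.3, -2.3]
finger_gap: 68.7
```

```bash
python3 -c "
from h import *
go(614.5,-325.5,48.8)
overlay('scene','o7',[(614.5,-329.8,18,38)],(400,140,560,290),4)
im=cv2.imread('pics/o7.png').astype(float); cv2.imwrite('pics/o7.png',(255*(im/255)**0.45).astype(np.uint8))"
```

```text
t 7.5 pos [ 613.6 -325.5   68. ] yaw 2.55 x [-0.002  0.001 -1.   ] gap 68.7 F [-0.6  0.3 -2.3] q [-32.  29.  77.  -0.  74. -35.]
off cm [1.92 0.09 0.  ]
```

View pics/o7.png

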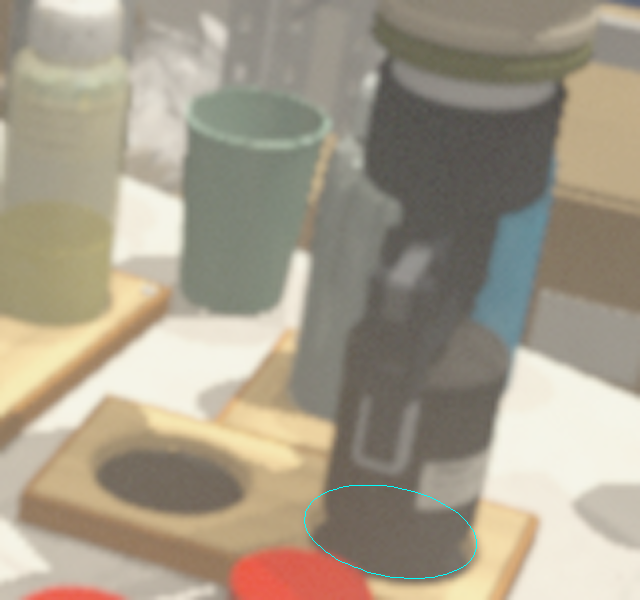

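>>> send_rows(offset=[[0.5,0.05,-0.1],[0.5,0,0],[0.4,0,0],[0.3,0,0],[0.2,0,0]], dr=[[0,0,0],[0,0,0],[0,0,0],[0,0,0],[0,0,0]], grip=[60,60,60,60,60])

```text
time: 8.18
tool_pos: [614.8, -325.1, 50.0]
tcp_rot: [-123.1, 90.0, 149.5]
ft_force: [0.5, 0.5, -2.6]
finger_gap: 69.0
```

```bash
python3 -c "
from h import *
go(614.5,-325.5,48.8)"
```

```text
t 8.18 pos [ 614.8 -325.1   50. ] yaw 2.54 x [-0.  0. -1.] gap 69.0 F [ 0.5  0.5 -2.6] q [-32.  30.  77.  -0.  73. -35.]
off cm [ 0.12 -0.04  0.04]
```

>>> send_rows(offset=[[0.1,0,0],[0.1,0,0],[0,0,0]], dr=[[0,0,0],[0,0,0],[0,0,0]], grip=[60,60,60])

```text
time: 8.55
tool_pos: [615.0, -325.1, 48.3]
tcp_rot: [103.2, 90.0, 15.7]
ft_force: [0.1, -0.0, -2.1]
finger_gap: 68.8
```

>>> send_rows(offset=[[0,0,0],[0,0,0],[0,0,0],[0,0,0]], dr=[[0,0,0],[0,0,0],[0,0,0],[0,0,0]], grip=[100,100,100,100])

```text
time: 9.05
tool_pos: [615.0, -325.2, 48.5]
tcp_rot: [55.6, 90.0, -31.9]
ft_force: [-0.3, -1.4, 1.3]
finger_gap: 85.6
```

>>> send_rows(offset=[[-3,0,0],[-5,0,0],[-5,0,0],[-5,0,0],[0,0,0]], dr=[[0,0,0],[0,0,0],[0,0,0],[0,0,0],[0,0,0]], grip=[100,100,100,100,100])

```text
time: 9.68
tool_pos: [617.5, -326.7, 235.6]
tcp_rot: [55.3, 89.4, -32.1]
ft_force: [0.0, 0.3, 0.8]
finger_gap: 85.4
```

```bash
python3 -c "
from h import *
go(443,-99.6,230)
overlay('scene','o8',[(614.5,-329.8,18,38),(614.5,-329.8,98,35)],(400,140,560,290),4)
show('top','t8')"
```

```text
t 9.68 pos [ 617.5 -326.7  235.6] yaw 2.55 x [ 0.009 -0.006 -1.   ] gap 85.4 F [0.  0.3 0.8] q [-32.  22.  68.  -0.  90. -35.]
off cm [  0.27 -16.43 -23.46]
```

View pics/o8.png

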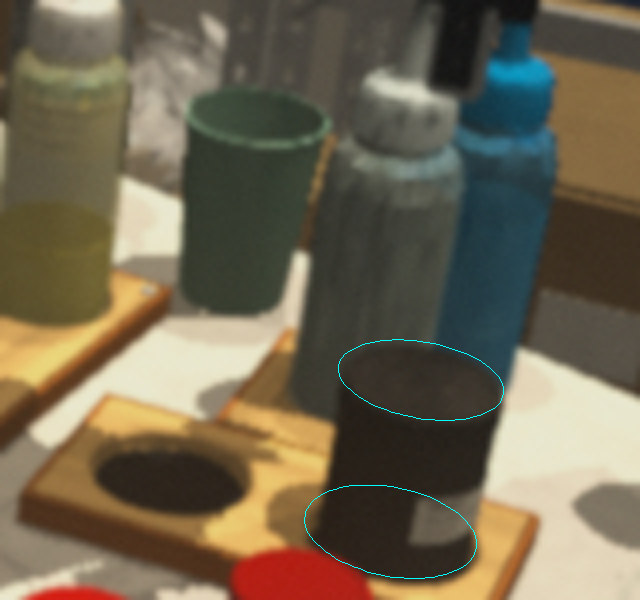

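View pics/t8.png

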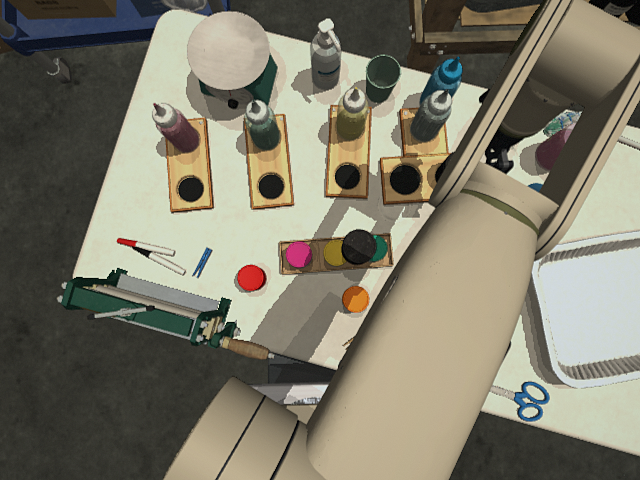

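>>> send_rows(offset=[[0,-2.5,-3.6],[0,-3,-4.3],[0,-3,-4.3],[0,-3,-4.3],[0,-3,-4.3]], dr=[[0,0,0],[0,0,0],[0,0,0],[0,0,0],[0,0,0]], grip=[100,100,100,100,100])

```text
time: 10.4
tool_pos: [458.7, -122.1, 225.9]
tcp_rot: [-116.5, 89.8, 156.0]
ft_force: [0.7, 0.9, 1.2]
finger_gap: 85.5
```

>>> send_rows(offset=[[0,-1.9,-2.6],[0,0,0],[0,0,0]], dr=[[0,0,0],[0,0,0],[0,0,0]], grip=[100,100,100])

```text
time: 10.78
tool_pos: [440.5, -98.8, 227.2]
tcp_rot: [-101.1, 89.9, 171.5]
ft_force: [0.2, 0.0, -0.3]
finger_gap: 85.3
```

```bash
python3 -c "
from h import *
go(443,-100.5,98)"
```

```text
t 10.78 pos [440.5 -98.8 227.2] yaw 2.56 x [-0.001  0.    -1.   ] gap 85.3 F [ 0.2  0.  -0.3] q [-19. -16. 108.  -0.  88. -22.]
off cm [12.92  0.26  0.19]
```

>>> send_rows(offset=[[3,0.2,0.15],[4,0,0],[3.5,0,0],[2.5,0,0],[0,0,0]], dr=[[0,0,0],[0,0,0],[0,0,0],[0,0,0],[0,0,0]], grip=[100,100,100,100,100])

```text
time: 11.4
tool_pos: [440.9, -100.0, 95.4]
tcp_rot: [-110.7, 89.7, 161.8]
ft_force: [-0.7, 0.8, -0.6]
finger_gap: 85.4
```

>>> send_rows(offset=[[0,0,0],[0,0,0],[0,0,0],[0,0,0],[0,0,0]], dr=[[0,0,0],[0,0,0],[0,0,0],[0,0,0],[0,0,0]], grip=[60,60,60,60,60])

```text
time: 12.02
tool_pos: [443.6, -100.4, 99.3]
tcp_rot: [63.3, 89.9, -24.2]
ft_force: [1.3, -1.4, 6.5]
finger_gap: 68.6
```

```bash
python3 -c "
from h import *
go(443,-100.5,98)"
```

```text
t 12.03 pos [ 443.6 -100.4   99.3] yaw 2.55 x [ 0.002 -0.001 -1.   ] gap 68.6 F [ 1.3 -1.4  6.5] q [-19. -10. 116.  -0.  73. -22.]
off cm [ 0.13 -0.06  0.01]
```

>>> send_rows(offset=[[-0.5,0,0],[-1.5,0,0],[-2.5,0,0],[-3,0,0],[-1,0,0]], dr=[[0,0,0],[0,0,0],[0,0,0],[0,0,0],[0,0,0]], grip=[60,60,60,60,60])

```text
time: 12.65
tool_pos: [443.8, -100.3, 185.9]
tcp_rot: [69.8, 89.8, -17.7]
ft_force: [-0.3, 0.4, -3.2]
finger_gap: 68.8
```

```bash
python3 -c "
from h import *
go(610.7,-223.8,200)
q=r.sense()['tool_pos']; x,y,z=q
overlay('scene','o9',[(x,y,z-98+69,34),(x,y,z-98+69+78,35),(447,-140,69,29),(441,-57,69,29),(438,25,69,29)],(220,90,420,290),3)
im=cv2.imread('pics/o9.png').astype(float); cv2.imwrite('pics/o9.png',(255*(im/255)**0.45).astype(np.uint8))"
```

```text
t 12.65 pos [ 443.8 -100.3  185.9] yaw 2.55 x [ 0.003 -0.001 -1.   ] gap 68.8 F [-0.3  0.4 -3.2] q [-19. -14. 111.   0.  83. -22.]
off cm [-1.34 16.13 13.08]
```

View pics/o9.png

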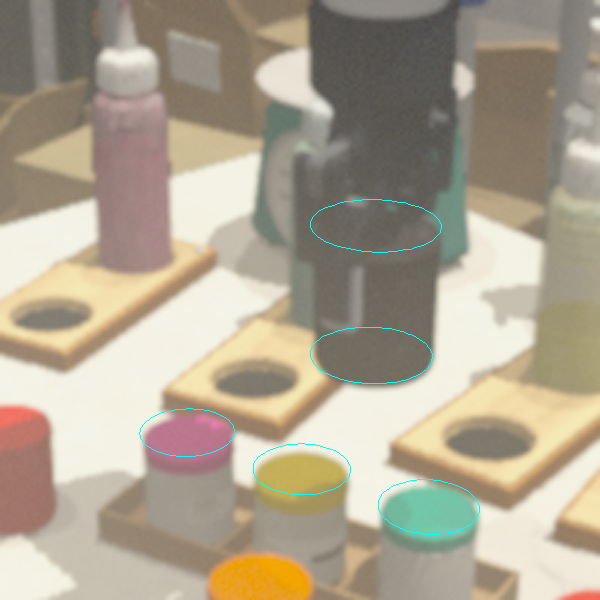

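>>> send_rows(offset=[[0,2.5,2],[0,4,3.2],[0,4,3.2],[0,3.5,2.8],[0,2.1,1.8]], dr=[[0,0,0],[0,0,0],[0,0,0],[0,0,0],[0,0,0]], grip=[60,60,60,60,60])

```text
time: 13.32
tool_pos: [609.9, -223.6, 181.1]
tcp_rot: [-115.8, 89.9, 156.7]
ft_force: [0.1, 0.6, -2.6]
finger_gap: 68.9
```

>>> send_rows(offset=[[2,0,0],[4,0,0],[4,0,0],[2,0,0],[0,0,0]], dr=[[0,0,0],[0,0,0],[0,0,0],[0,0,0],[0,0,0]], grip=[60,60,60,60,60])

```text
time: 13.95
tool_pos: [607.2, -221.5, 60.5]
tcp_rot: [-117.3, 89.7, 155.2]
ft_force: [0.1, -0.1, -1.7]
finger_gap: 68.9
```

```bash
python3 -c "
from h import *
go(610.7,-223.3,38.3)
overlay('scene','o10',[(610.7,-223.8,18,38)],(400,140,560,290),4)
im=cv2.imread('pics/o10.png').astype(float); cv2.imwrite('pics/o10.png',(255*(im/255)**0.45).astype(np.uint8))"
```

```text
t 13.95 pos [ 607.2 -221.5   60.5] yaw 2.56 x [-0.005  0.002 -1.   ] gap 68.9 F [ 0.1 -0.1 -1.7] q [-25.  22.  86.   0.  72. -27.]
off cm [2.22 0.35 0.2 ]
```

View pics/o10.png

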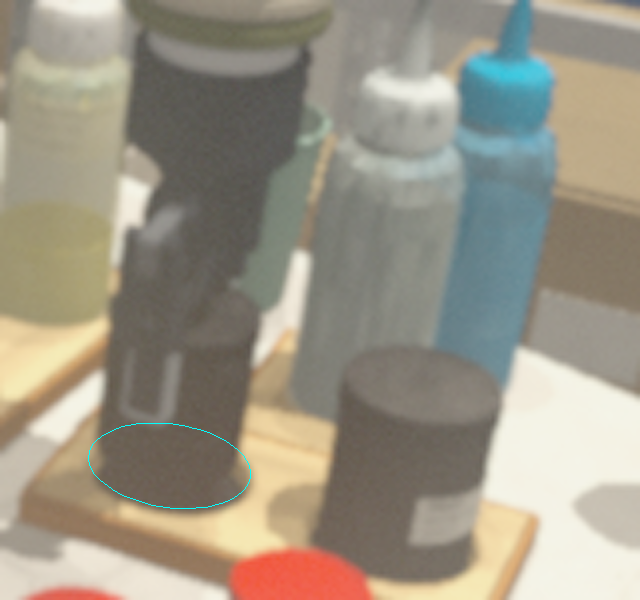

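>>> send_rows(offset=[[0,0,0],[0,0,0]], dr=[[0,0,0],[0,0,0]], grip=[60,60])

```text
time: 14.25
tool_pos: [610.7, -223.3, 65.4]
tcp_rot: [62.5, 89.8, -24.9]
ft_force: [-0.1, -0.5, -2.1]
finger_gap: 68.4
```

```bash
python3 -c "
from h import *
go(610.7,-223.3,38.3)"
```

```text
t 14.25 pos [ 610.7 -223.3   65.4] yaw 2.55 x [ 0.003 -0.001 -1.   ] gap 68.4 F [-0.1 -0.5 -2.1] q [-25.  22.  86.  -0.  72. -27.]
off cm [ 2.71 -0.   -0.01]
```

>>> send_rows(offset=[[0.8,0,0],[0.8,0,0],[0.6,0,0],[0.4,0,0],[0,0,0]], dr=[[0,0,0],[0,0,0],[0,0,0],[0,0,0],[0,0,0]], grip=[60,60,60,60,60])

```text
time: 14.88
tool_pos: [609.1, -222.7, 38.4]
tcp_rot: [-101.2, 89.9, 171.3]
ft_force: [-6.8, 3.3, 9.8]
finger_gap: 68.9
```

>>> send_rows(offset=[[0.1,0,0],[0,0,0],[0,0,0]], dr=[[0,0,0],[0,0,0],[0,0,0]], grip=[60,60,60])

```text
time: 15.25
tool_pos: [609.2, -222.7, 38.3]
tcp_rot: [-94.1, 90.0, 178.5]
ft_force: [-9.0, 5.0, 16.6]
finger_gap: 68.5
```

>>> send_rows(offset=[[0,0,0],[0,0,0],[0,0,0],[0,0,0]], dr=[[0,0,0],[0,0,0],[0,0,0],[0,0,0]], grip=[100,100,100,100])

```text
time: 15.75
tool_pos: [609.3, -222.8, 36.1]
tcp_rot: [-108.5, 90.0, 164.1]
ft_force: [-0.6, 0.3, -0.2]
finger_gap: 85.4
```

>>> send_rows(offset=[[-2,0,0],[-4,0,0],[-5,0,0],[-5,0,0],[0,0,0]], dr=[[0,0,0],[0,0,0],[0,0,0],[0,0,0],[0,0,0]], grip=[100,100,100,100,100])

```text
time: 16.38
tool_pos: [612.7, -224.3, 204.9]
tcp_rot: [62.8, 89.3, -24.7]
ft_force: [-0.3, 0.1, -0.1]
finger_gap: 85.4
```

Run:
```python
from h import *
go(448,-141,200)
overlay('scene','o11',[(610.7,-223.8,18,38),(610.7,-223.8,86,35)],(400,140,560,290),4)
show('top','t11')
```

```text
t 16.38 pos [ 612.7 -224.3  204.9] yaw 2.55 x [ 0.011 -0.005 -1.   ] gap 85.4 F [-0.3  0.1 -0.1] q [-25.  16.  79.  -0.  85. -27.]
off cm [  0.27 -16.09  -9.05]
```

View pics/o11.png

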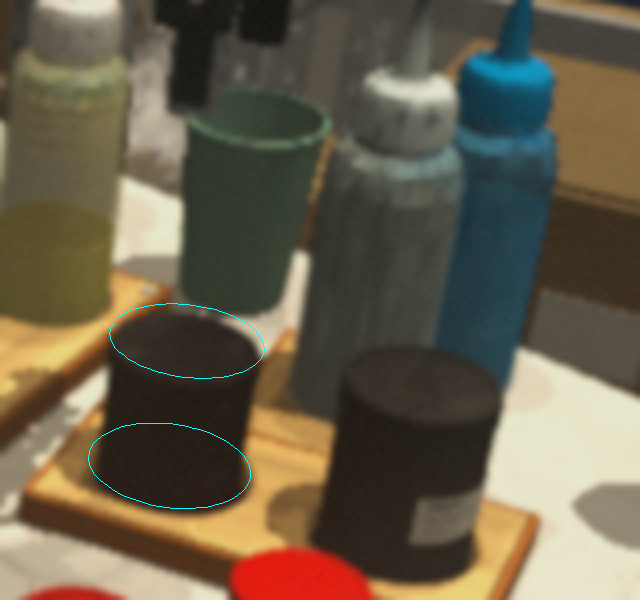

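View pics/t11.png

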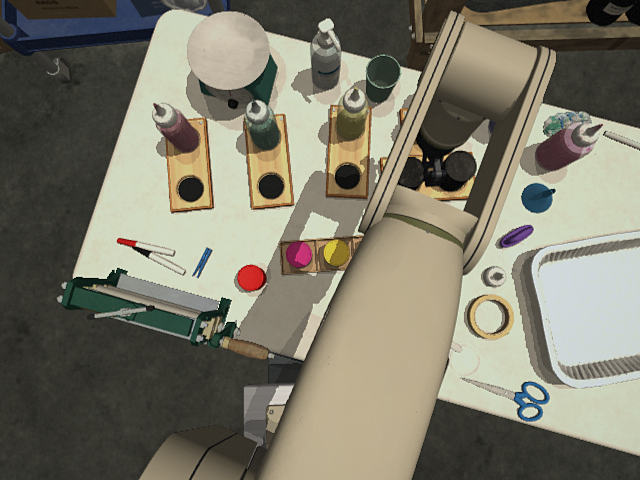

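Run:
```python
from h import *
s=snapshot("top"); hsv=cv2.cvtColor(s["pixels"],cv2.COLOR_RGB2HSV)
def col(lo,hi,box,z,name):
    x0,y0,x1,y1=box
    mm=cv2.morphologyEx(cv2.inRange(hsv[y0:y1,x0:x1],lo,hi),cv2.MORPH_OPEN,np.ones((3,3)))
    c=max(cv2.findContours(mm,cv2.RETR_EXTERNAL,cv2.CHAIN_APPROX_NONE)[0],key=cv2.contourArea)+np.array([x0,y0])
    P=ellipse_pts(s,c,z); e=cv2.fitEllipse(P); print(name,np.round(np.r_[e[0],e[1]],1))
col((140,90,60),(178,255,255),(275,230,325,275),69,"mag")
col((22,150,60),(32,255,255),(318,230,352,275),69,"yel")
```

```text
mag [438.3  24.5  54.7  55.8]
yel [439.9 -56.7  54.7  55.6]
```

>>> send_rows(offset=[[0,-2.5,-1.5],[0,-4,-2.2],[0,-4,-2.2],[0,-3.5,-1.9],[0,-2.2,-1.3]], dr=[[0,0,0],[0,0,0],[0,0,0],[0,0,0],[0,0,0]], grip=[100,100,100,100,100])

```text
time: 17.15
tool_pos: [441.0, -137.9, 194.4]
tcp_rot: [-116.2, 89.8, 156.4]
ft_force: [0.1, -0.3, 0.8]
finger_gap: 85.3
```

>>> send_rows(offset=[[3,0,0],[4,0,0],[3,0,0],[0,0,0],[0,0,0]], dr=[[0,0,0],[0,0,0],[0,0,0],[0,0,0],[0,0,0]], grip=[100,100,100,100,100])

```text
time: 17.77
tool_pos: [443.5, -139.1, 96.8]
tcp_rot: [-111.1, 90.0, 161.4]
ft_force: [-0.2, 0.3, 0.5]
finger_gap: 85.1
```

Run:
```python
from h import *
go(447,-140.5,28)
overlay('scene','o12',[(447,-140.5,69,29),(440,-57,69,29)],(260,140,420,300),4)
```

```text
t 17.77 pos [ 443.5 -139.1   96.8] yaw 2.54 x [-0.  0. -1.] gap 85.1 F [-0.2  0.3  0.5] q [-24.  -8. 115.  -0.  73. -26.]
off cm [6.88 0.34 0.16]
```

View pics/o12.png

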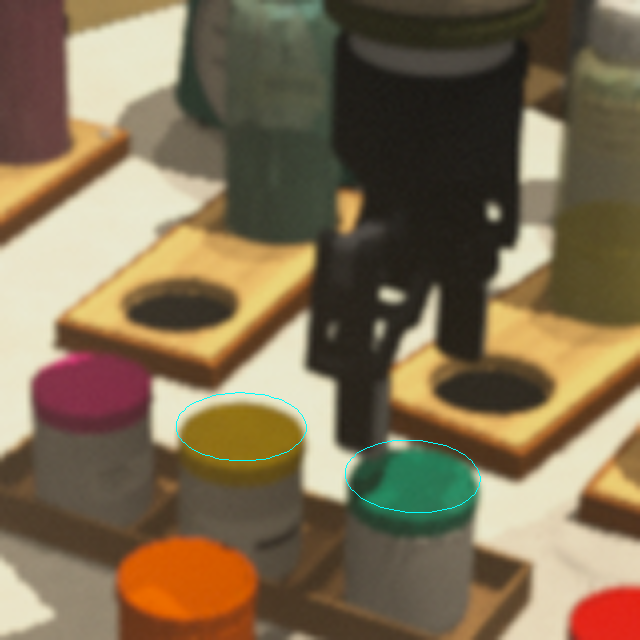

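>>> send_rows(offset=[[2.5,0.3,0.15],[2.5,0,0],[1.8,0,0],[0,0,0],[0,0,0]], dr=[[0,0,0],[0,0,0],[0,0,0],[0,0,0],[0,0,0]], grip=[100,100,100,100,100])

```text
time: 18.45
tool_pos: [447.8, -140.9, 29.9]
tcp_rot: [63.5, 89.9, -23.9]
ft_force: [-0.0, 0.0, 0.9]
finger_gap: 85.6
```

>>> send_rows(offset=[[0,0,0],[0,0,0],[0,0,0],[0,0,0],[0,0,0]], dr=[[0,0,0],[0,0,0],[0,0,0],[0,0,0],[0,0,0]], grip=[50,50,50,50,50])

```text
time: 19.08
tool_pos: [447.4, -140.8, 29.7]
tcp_rot: [62.0, 89.9, -25.5]
ft_force: [-2.7, 0.9, 6.9]
finger_gap: 57.1
```

>>> send_rows(offset=[[0,0,0],[0,0,0]], dr=[[0,0,0],[0,0,0]], grip=[50,50])

```text
time: 19.32
tool_pos: [447.4, -140.8, 29.6]
tcp_rot: [61.8, 89.9, -25.6]
ft_force: [-2.0, 1.2, 6.9]
finger_gap: 56.4
```

Run:
```python
from h import *
go(447,-140.5,28)
overlay('scene','o13',[(447,-140.5,69,29),(440,-57,69,29)],(260,140,420,300),4)
```

```text
t 19.32 pos [ 447.4 -140.8   29.6] yaw 2.55 x [ 0.002 -0.001 -1.   ] gap 56.4 F [-2.   1.2  6.9] q [-24.  -1. 117.  -0.  65. -26.]
off cm [ 0.16 -0.04 -0.03]
```

View pics/o13.png

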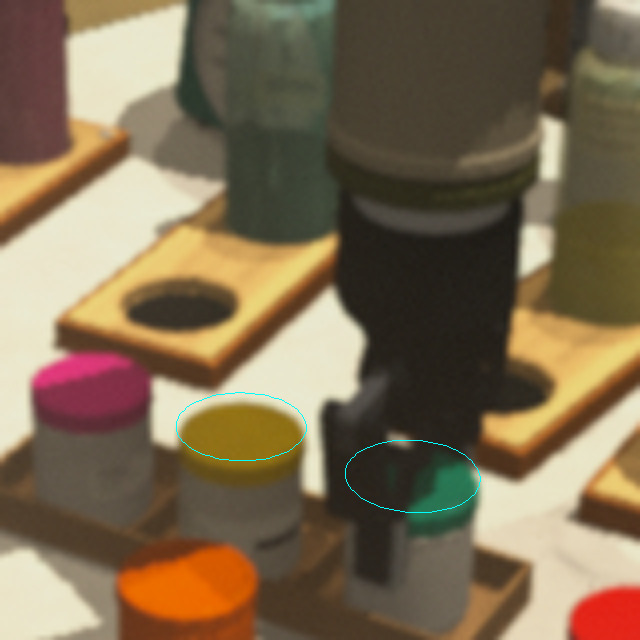

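>>> send_rows(offset=[[-0.5,0,0],[-2,0,0],[-3,0,0],[-3.5,0,0],[-2,0,0]], dr=[[0,0,0],[0,0,0],[0,0,0],[0,0,0],[0,0,0]], grip=[50,50,50,50,50])

```text
time: 20.0
tool_pos: [447.3, -140.7, 140.6]
tcp_rot: [63.7, 89.9, -23.8]
ft_force: [-0.2, 0.7, -1.2]
finger_gap: 56.3
```

Run:
```python
from h import *
go(602.5,88.2,130)
x,y,z=r.sense()['tool_pos']
overlay('scene','o14',[(x,y,z-29.6+3,28),(x,y,z-29.6+69,29)],(260,80,420,240),4)
```

```text
t 20.0 pos [ 447.3 -140.7  140.6] yaw 2.55 x [ 0.002 -0.001 -1.   ] gap 56.3 F [-0.2  0.7 -1.2] q [-24. -10. 112.  -0.  78. -26.]
off cm [  1.08  16.52 -22.18]
```

View pics/o14.png

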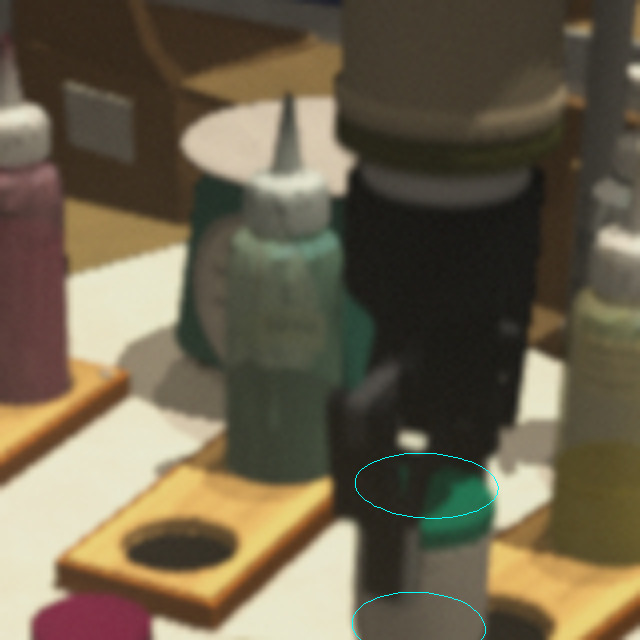

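>>> send_rows(offset=[[0,2,-2.7],[0,3.5,-4.7],[0,3.5,-4.7],[0,3.5,-4.7],[0,2.5,-3.4]], dr=[[0,0,0],[0,0,0],[0,0,0],[0,0,0],[0,0,0]], grip=[50,50,50,50,50])

```text
time: 20.68
tool_pos: [588.1, 70.3, 137.5]
tcp_rot: [-112.5, 90.0, 160.1]
ft_force: [0.6, 0.1, -1.3]
finger_gap: 56.2
```

>>> send_rows(offset=[[2,1.5,-2],[3.5,0,0],[2.5,0,0],[0,0,0],[0,0,0]], dr=[[0,0,0],[0,0,0],[0,0,0],[0,0,0],[0,0,0]], grip=[50,50,50,50,50])

```text
time: 21.3
tool_pos: [602.0, 88.6, 59.1]
tcp_rot: [92.9, 90.0, 5.5]
ft_force: [0.5, -0.2, -0.4]
finger_gap: 56.2
```

Run:
```python
from h import *
go(602.5,88.2,34.6)
overlay('scene','o15',[(602.5,88.2,18,32)],(260,100,420,250),4)
```

```text
t 21.3 pos [602.   88.6  59.1] yaw 2.53 x [ 0.001  0.    -1.   ] gap 56.2 F [ 0.5 -0.2 -0.4] q [ 4. 17. 93.  0. 70.  1.]
off cm [2.45 0.04 0.05]
```

View pics/o15.png

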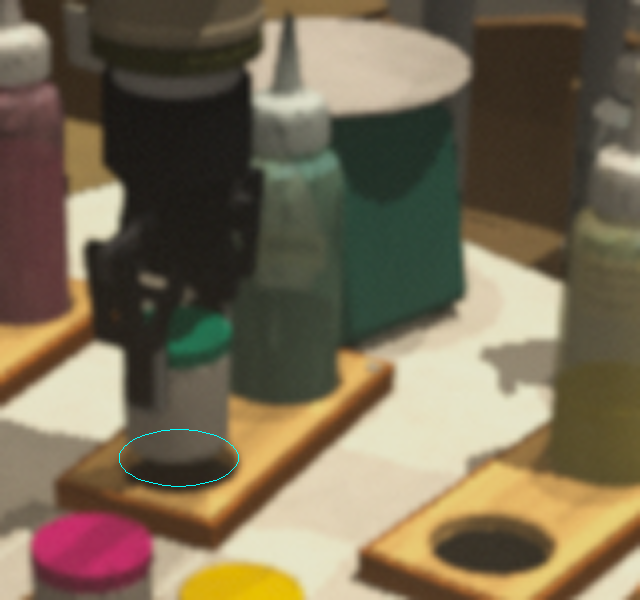

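Jar (px 128–227 zoomed) is centred in the well (119–238). Lower.

>>> send_rows(offset=[[0.8,0.05,0],[0.7,0,0],[0.5,0,0],[0.4,0,0],[0.1,0,0]], dr=[[0,0,0],[0,0,0],[0,0,0],[0,0,0],[0,0,0]], grip=[50,50,50,50,50])

```text
time: 21.98
tool_pos: [601.9, 88.7, 34.7]
tcp_rot: [-84.1, 90.0, -171.6]
ft_force: [-11.8, -1.3, 18.9]
finger_gap: 56.2
```

>>> send_rows(offset=[[0,0,0],[0,0,0]], dr=[[0,0,0],[0,0,0]], grip=[50,50])

```text
time: 22.22
tool_pos: [601.9, 88.8, 34.7]
tcp_rot: [-80.0, 90.0, -167.5]
ft_force: [-8.5, -0.6, 14.0]
finger_gap: 56.2
```

>>> send_rows(offset=[[0,0,0],[0,0,0],[0,0,0],[0,0,0]], dr=[[0,0,0],[0,0,0],[0,0,0],[0,0,0]], grip=[100,100,100,100])

```text
time: 22.72
tool_pos: [602.0, 88.7, 33.1]
tcp_rot: [-90.8, 90.0, -178.3]
ft_force: [0.3, -0.6, 0.4]
finger_gap: 85.7
```

>>> send_rows(offset=[[-2,0,0],[-3,0,0],[-4,0,0],[-3,0,0],[0,0,0]], dr=[[0,0,0],[0,0,0],[0,0,0],[0,0,0],[0,0,0]], grip=[100,100,100,100,100])

```text
time: 23.35
tool_pos: [604.8, 88.9, 158.7]
tcp_rot: [91.0, 89.5, 3.6]
ft_force: [0.2, -0.1, 0.2]
finger_gap: 85.5
```

Run:
```python
from h import *
go(438.3,24.5,150)
overlay('scene','o16',[(602.5,88.2,18,32),(602.5,88.2,74,29)],(220,100,420,250),4)
```

```text
t 23.35 pos [604.8  88.9 158.7] yaw 2.55 x [ 0.008  0.    -1.   ] gap 85.5 F [ 0.2 -0.1  0.2] q [ 4. 11. 89.  0. 80.  1.]
off cm [  0.73 -16.92   5.7 ]
```

View pics/o16.png

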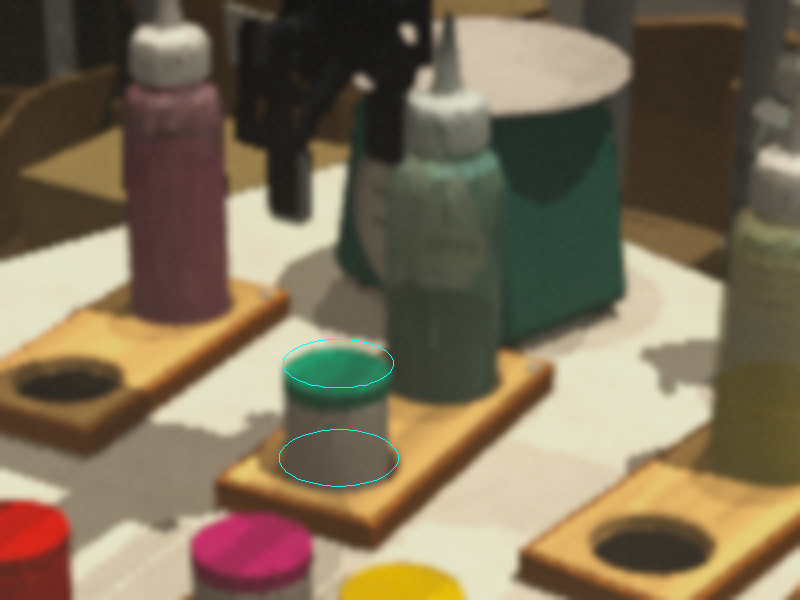

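>>> send_rows(offset=[[0,-2.5,0.9],[0,-4,1.4],[0,-4,1.4],[0,-3.5,1.2],[0,-2.5,0.8]], dr=[[0,0,0],[0,0,0],[0,0,0],[0,0,0],[0,0,0]], grip=[100,100,100,100,100])

```text
time: 24.02
tool_pos: [437.5, 24.1, 151.9]
tcp_rot: [-93.4, 89.9, 179.2]
ft_force: [-0.1, -0.4, 0.4]
finger_gap: 85.2
```

>>> send_rows(offset=[[3,0,0],[3,0,0],[0,0,0],[0,0,0]], dr=[[0,0,0],[0,0,0],[0,0,0],[0,0,0]], grip=[100,100,100,100])

```text
time: 24.52
tool_pos: [439.8, 24.5, 93.8]
tcp_rot: [-95.4, 90.0, 177.1]
ft_force: [-0.6, 0.2, -0.0]
finger_gap: 85.5
```

Run:
```python
from h import *
go(438.3,24,29)
overlay('scene','o17',[(438.3,24,69,29),(440,-57,69,29)],(200,140,400,290),4)
```

```text
t 24.52 pos [439.8  24.5  93.8] yaw 2.55 x [-0.  0. -1.] gap 85.5 F [-0.6  0.2 -0. ] q [ -3. -11. 119.  -0.  73.  -6.]
off cm [ 6.48 -0.15  0.04]
```

View pics/o17.png

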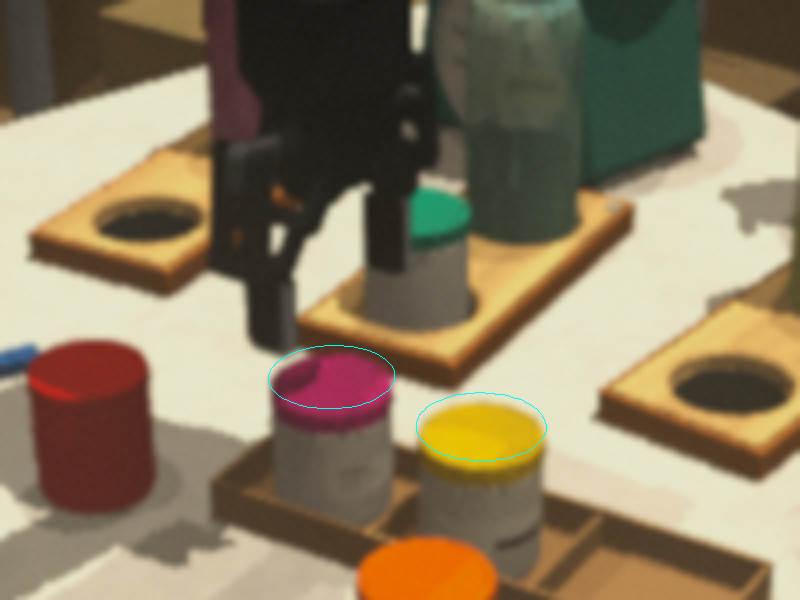

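>>> send_rows(offset=[[2.5,-0.1,0],[2.5,0,0],[1.4,0,0],[0,0,0],[0,0,0]], dr=[[0,0,0],[0,0,0],[0,0,0],[0,0,0],[0,0,0]], grip=[100,100,100,100,100])

```text
time: 25.2
tool_pos: [439.7, 24.4, 30.4]
tcp_rot: [84.1, 89.9, -3.4]
ft_force: [0.1, -0.8, 0.6]
finger_gap: 85.7
```

>>> send_rows(offset=[[0,0,0],[0,0,0],[0,0,0],[0,0,0],[0,0,0]], dr=[[0,0,0],[0,0,0],[0,0,0],[0,0,0],[0,0,0]], grip=[50,50,50,50,50])

```text
time: 25.82
tool_pos: [439.4, 24.3, 30.3]
tcp_rot: [80.9, 89.9, -6.6]
ft_force: [-3.1, 0.3, 6.4]
finger_gap: 56.6
```

>>> send_rows(offset=[[0,0,0],[0,0,0]], dr=[[0,0,0],[0,0,0]], grip=[50,50])

```text
time: 26.08
tool_pos: [439.4, 24.4, 30.3]
tcp_rot: [81.8, 89.9, -5.7]
ft_force: [-2.1, -0.0, 6.4]
finger_gap: 56.2
```

>>> send_rows(offset=[[-0.5,0,0],[-2,0,0],[-3,0,0],[-3.5,0,0],[-2,0,0]], dr=[[0,0,0],[0,0,0],[0,0,0],[0,0,0],[0,0,0]], grip=[50,50,50,50,50])

```text
time: 26.7
tool_pos: [439.5, 24.4, 141.6]
tcp_rot: [84.2, 89.9, -3.3]
ft_force: [-0.1, -0.3, -0.6]
finger_gap: 56.4
```

Run:
```python
from h import *
go(600.7,274.5,140)
```

```text
t 26.7 pos [439.5  24.4 141.6] yaw 2.54 x [ 0.003 -0.    -1.   ] gap 56.4 F [-0.1 -0.3 -0.6] q [ -4. -15. 116.   0.  79.  -6.]
off cm [  0.2   17.21 -24.27]
```

>>> send_rows(offset=[[0,2,-2.8],[0,3.5,-4.9],[0,3.5,-4.9],[0,3.5,-4.9],[0,3,-4.3]], dr=[[0,0,0],[0,0,0],[0,0,0],[0,0,0],[0,0,0]], grip=[50,50,50,50,50])

```text
time: 27.32
tool_pos: [584.7, 251.1, 139.3]
tcp_rot: [86.8, 90.0, -0.7]
ft_force: [0.6, -0.9, -1.0]
finger_gap: 56.1
```

>>> send_rows(offset=[[2,1.7,-2.5],[3.5,0,0],[2.5,0,0],[0,0,0],[0,0,0]], dr=[[0,0,0],[0,0,0],[0,0,0],[0,0,0],[0,0,0]], grip=[50,50,50,50,50])

```text
time: 27.95
tool_pos: [600.4, 275.0, 60.6]
tcp_rot: [106.1, 89.9, 18.6]
ft_force: [-0.2, 0.5, -0.3]
finger_gap: 56.1
```

Run:
```python
from h import *
go(600.7,274.5,35.3)
overlay('scene','o18',[(600.7,274.5,18,32)],(180,70,340,220),4)
```

```text
t 27.95 pos [600.4 275.   60.6] yaw 2.54 x [ 0.001  0.    -1.   ] gap 56.1 F [-0.2  0.5 -0.3] q [20. 24. 84. -0. 72. 18.]
off cm [2.53 0.02 0.05]
```

View pics/o18.png

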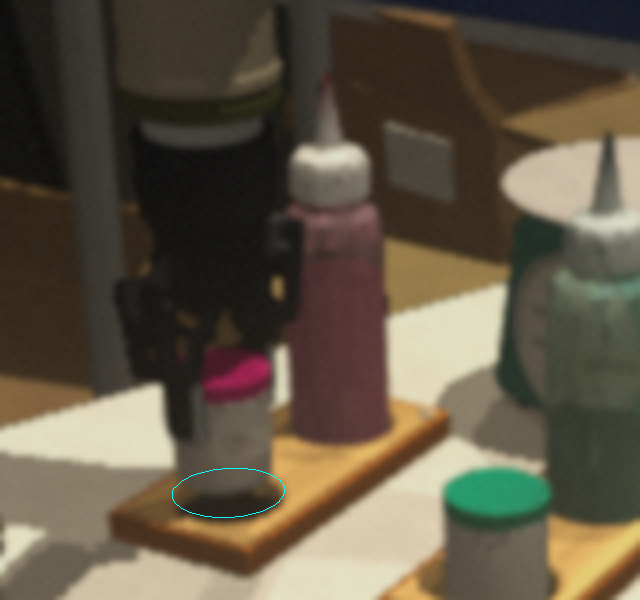

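>>> send_rows(offset=[[0.7,0.05,0.2],[0.7,0,0],[0.5,0,0],[0.4,0,0],[0.2,0,0]], dr=[[0,0,0],[0,0,0],[0,0,0],[0,0,0],[0,0,0]], grip=[50,50,50,50,50])

```text
time: 28.62
tool_pos: [600.2, 273.0, 35.3]
tcp_rot: [-88.3, 90.0, -175.8]
ft_force: [-10.3, -3.3, 18.8]
finger_gap: 56.5
```

>>> send_rows(offset=[[0,0,0],[0,0,0]], dr=[[0,0,0],[0,0,0]], grip=[50,50])

```text
time: 28.88
tool_pos: [600.2, 272.9, 35.4]
tcp_rot: [-79.2, 90.0, -166.7]
ft_force: [-7.4, -1.4, 8.8]
finger_gap: 56.2
```

>>> send_rows(offset=[[0,0,0],[0,0,0],[0,0,0],[0,0,0]], dr=[[0,0,0],[0,0,0],[0,0,0],[0,0,0]], grip=[100,100,100,100])

```text
time: 29.38
tool_pos: [600.3, 272.8, 34.1]
tcp_rot: [-75.9, 90.0, -163.3]
ft_force: [0.5, 0.5, -0.3]
finger_gap: 85.5
```

>>> send_rows(offset=[[-2,0,0],[-3,0,0],[-4,0,0],[-3,0,0],[0,0,0]], dr=[[0,0,0],[0,0,0],[0,0,0],[0,0,0],[0,0,0]], grip=[100,100,100,100,100])

```text
time: 30.0
tool_pos: [603.0, 273.8, 160.2]
tcp_rot: [107.5, 89.5, 20.0]
ft_force: [-0.2, -0.3, -0.4]
finger_gap: 85.3
```

Run:
```python
from h import *
go(440,-57.3,150)
overlay('scene','o19',[(600.7,274.5,18,32),(600.7,274.5,74,29)],(180,70,340,220),4)
```

```text
t 30.0 pos [603.  273.8 160.2] yaw 2.54 x [ 0.008  0.003 -1.   ] gap 85.3 F [-0.2 -0.3 -0.4] q [20. 19. 80.  0. 81. 17.]
off cm [  0.79 -17.76  32.36]
```

View pics/o19.png

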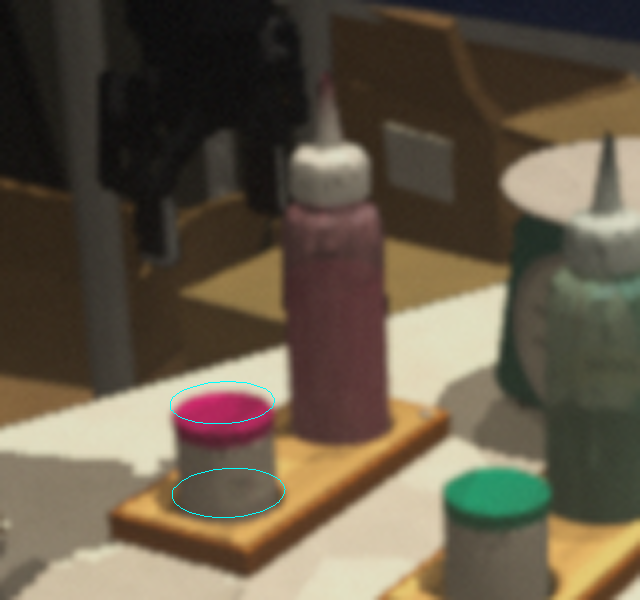

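>>> send_rows(offset=[[0,-2,3.7],[0,-2.9,5.3],[0,-2.9,5.3],[0,-2.9,5.3],[0,-2.9,5.3]], dr=[[0,0,0],[0,0,0],[0,0,0],[0,0,0],[0,0,0]], grip=[100,100,100,100,100])

```text
time: 30.68
tool_pos: [473.7, 16.6, 153.3]
tcp_rot: [-88.8, 89.9, -176.2]
ft_force: [0.4, -0.7, 0.1]
finger_gap: 85.4
```

>>> send_rows(offset=[[0,-2.4,4.4],[2.5,-1.4,2.9],[3,0,0],[0,0,0],[0,0,0]], dr=[[0,0,0],[0,0,0],[0,0,0],[0,0,0],[0,0,0]], grip=[100,100,100,100,100])

```text
time: 31.3
tool_pos: [441.0, -56.3, 99.8]
tcp_rot: [-117.7, 90.0, 154.8]
ft_force: [0.8, -1.0, 2.0]
finger_gap: 85.4
```

Run:
```python
from h import *
go(440,-57.3,30)
overlay('scene','o20',[(440,-57.3,69,29)],(240,140,400,290),4)
```

```text
t 31.3 pos [441.  -56.3  99.8] yaw 2.57 x [-0.  0. -1.] gap 85.4 F [ 0.8 -1.   2. ] q [-14. -11. 118.   0.  74. -16.]
off cm [ 6.98 -0.1   0.09]
```

View pics/o20.png

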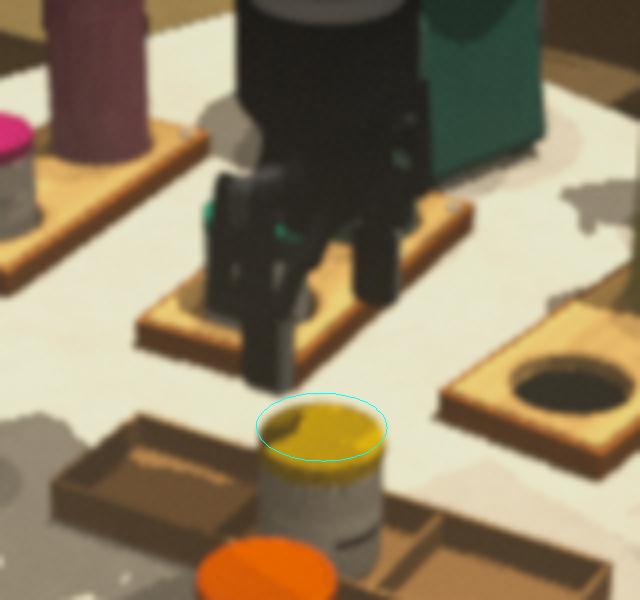

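>>> send_rows(offset=[[2.5,-0.1,0.1],[2.5,0,0],[1.9,0,0],[0,0,0],[0,0,0]], dr=[[0,0,0],[0,0,0],[0,0,0],[0,0,0],[0,0,0]], grip=[100,100,100,100,100])

```text
time: 31.98
tool_pos: [441.1, -57.6, 31.8]
tcp_rot: [72.6, 89.9, -14.8]
ft_force: [0.8, -1.0, 0.1]
finger_gap: 85.1
```

>>> send_rows(offset=[[0,0,0],[0,0,0],[0,0,0],[0,0,0],[0,0,0]], dr=[[0,0,0],[0,0,0],[0,0,0],[0,0,0],[0,0,0]], grip=[50,50,50,50,50])

```text
time: 32.6
tool_pos: [440.7, -57.8, 31.5]
tcp_rot: [73.6, 89.9, -13.8]
ft_force: [-2.0, -0.5, 6.9]
finger_gap: 55.9
```

>>> send_rows(offset=[[0,0,0],[0,0,0]], dr=[[0,0,0],[0,0,0]], grip=[50,50])

```text
time: 32.85
tool_pos: [440.7, -57.9, 31.5]
tcp_rot: [72.8, 89.9, -14.7]
ft_force: [-3.2, -0.7, 6.8]
finger_gap: 56.5
```

>>> send_rows(offset=[[-0.5,0,0],[-2,0,0],[-3,0,0],[-3.5,0,0],[-2,0,0]], dr=[[0,0,0],[0,0,0],[0,0,0],[0,0,0],[0,0,0]], grip=[50,50,50,50,50])

```text
time: 33.48
tool_pos: [440.7, -57.8, 142.6]
tcp_rot: [73.6, 89.9, -13.8]
ft_force: [0.7, -0.4, -1.9]
finger_gap: 56.5
```

Run:
```python
from h import *
go(620.7,-90,140)
```

```text
t 33.48 pos [440.7 -57.8 142.6] yaw 2.55 x [ 0.003 -0.001 -1.   ] gap 56.5 F [ 0.7 -0.4 -1.9] q [-14. -14. 115.   0.  79. -17.]
off cm [ 0.31 17.84  4.02]
```

Floor contact for this jar will be at TCP z ≈ 36.5.

>>> send_rows(offset=[[0,2.5,0.6],[0,4,0.9],[0,4,0.9],[0,4,0.9],[0,3.3,0.7]], dr=[[0,0,0],[0,0,0],[0,0,0],[0,0,0],[0,0,0]], grip=[50,50,50,50,50])

```text
time: 34.1
tool_pos: [620.8, -90.0, 140.2]
tcp_rot: [-92.5, 90.0, -179.9]
ft_force: [0.1, 0.2, -0.9]
finger_gap: 56.2
```

>>> send_rows(offset=[[2,0,0],[3.5,0,0],[2.5,0,0],[0,0,0],[0,0,0]], dr=[[0,0,0],[0,0,0],[0,0,0],[0,0,0],[0,0,0]], grip=[50,50,50,50,50])

```text
time: 34.72
tool_pos: [619.4, -89.7, 61.1]
tcp_rot: [67.8, 90.0, -19.7]
ft_force: [0.1, 0.4, -0.1]
finger_gap: 56.2
```

Run:
```python
from h import *
go(620.7,-90,36.5)
overlay('scene','o21',[(620.7,-90,18,32)],(320,120,480,270),4)
```

```text
t 34.73 pos [619.4 -89.7  61.1] yaw 2.55 x [ 0. -0. -1.] gap 56.2 F [ 0.1  0.4 -0.1] q [-13.  19.  90.  -0.  71. -15.]
off cm [2.46 0.13 0.04]
```

View pics/o21.png

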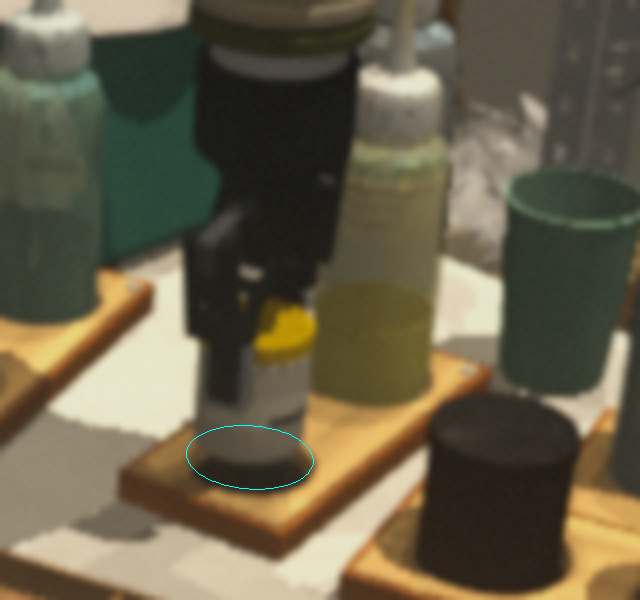

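Centred (jar 197–303, well 187–313). Lower and release.

>>> send_rows(offset=[[0.7,0.1,0],[0.7,0,0],[0.5,0,0],[0.4,0,0],[0.2,0,0]], dr=[[0,0,0],[0,0,0],[0,0,0],[0,0,0],[0,0,0]], grip=[50,50,50,50,50])

```text
time: 35.4
tool_pos: [620.3, -89.7, 36.5]
tcp_rot: [-86.1, 90.0, -173.5]
ft_force: [-13.7, 2.1, 22.4]
finger_gap: 56.6
```

>>> send_rows(offset=[[0,0,0],[0,0,0]], dr=[[0,0,0],[0,0,0]], grip=[50,50])

```text
time: 35.65
tool_pos: [620.3, -89.7, 36.6]
tcp_rot: [-84.7, 90.0, -172.1]
ft_force: [-8.5, 1.3, 11.8]
finger_gap: 56.3
```

>>> send_rows(offset=[[0,0,0],[0,0,0],[0,0,0],[0,0,0]], dr=[[0,0,0],[0,0,0],[0,0,0],[0,0,0]], grip=[100,100,100,100])

```text
time: 36.15
tool_pos: [620.4, -89.6, 35.1]
tcp_rot: [-116.3, 90.0, 156.2]
ft_force: [0.7, 0.1, 0.1]
finger_gap: 85.0
```

>>> send_rows(offset=[[-2,0,0],[-4,0,0],[-5,0,0],[-5,0,0],[-3,0,0]], dr=[[0,0,0],[0,0,0],[0,0,0],[0,0,0],[0,0,0]], grip=[100,100,100,100,100])

```text
time: 36.78
tool_pos: [621.8, -89.9, 230.9]
tcp_rot: [74.6, 89.7, -12.8]
ft_force: [0.4, -0.5, -0.1]
finger_gap: 85.3
```

>>> send_rows(offset=[[0,-4,-1],[0,-4,-3],[0,-4,-4],[0,-3,-5],[0,-3,-5]], dr=[[0,0,0],[0,0,0],[0,0,0],[0,0,0],[0,0,0]], grip=[100,100,100,100,100])

```text
time: 37.4
tool_pos: [431.7, 83.3, 227.0]
tcp_rot: [96.6, 89.8, 9.1]
ft_force: [0.8, 0.4, 0.6]
finger_gap: 85.1
```

>>> send_rows(offset=[[0,-1,-5],[0,-2,-5],[0,-2,-5],[0,-3,-5],[0,0,0]], dr=[[0,0,0],[0,0,0],[0,0,0],[0,0,0],[0,0,0]], grip=[100,100,100,100,100])

```text
time: 38.02
tool_pos: [341.8, 281.5, 226.9]
tcp_rot: [147.8, 89.9, 60.7]
ft_force: [-0.6, 0.5, 0.5]
finger_gap: 85.3
```

Run:
```python
from h import *
go(147,581,230)
show('scene','s22',(180,90,580,390),2);show('top','t22',(120,80,520,380),2)
```

```text
t 38.02 pos [341.8 281.5 226.9] yaw 2.9 x [ 0.001  0.002 -1.   ] gap 85.3 F [-0.6  0.5  0.5] q [ 33. -18. 109.   0.  88.  30.]
off cm [ -0.27 -17.93 -30.9 ]
```

View pics/s22.png

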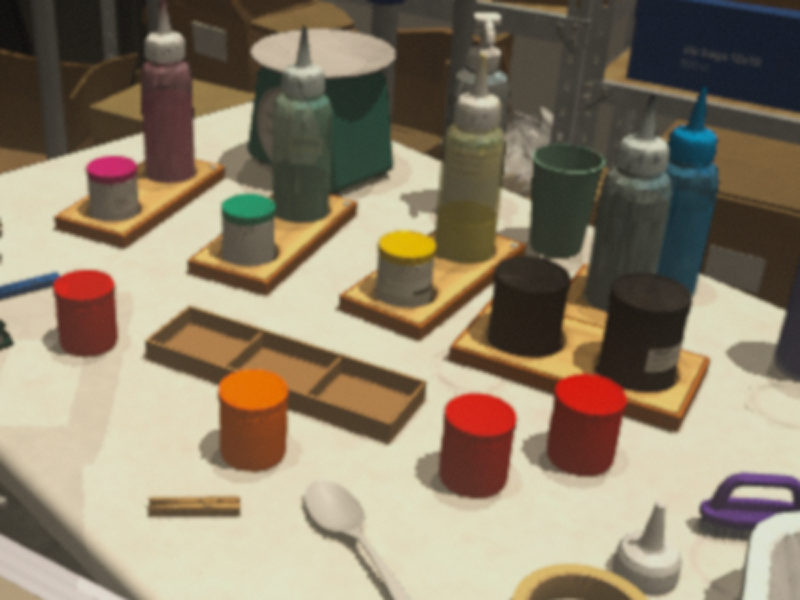

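View pics/t22.png

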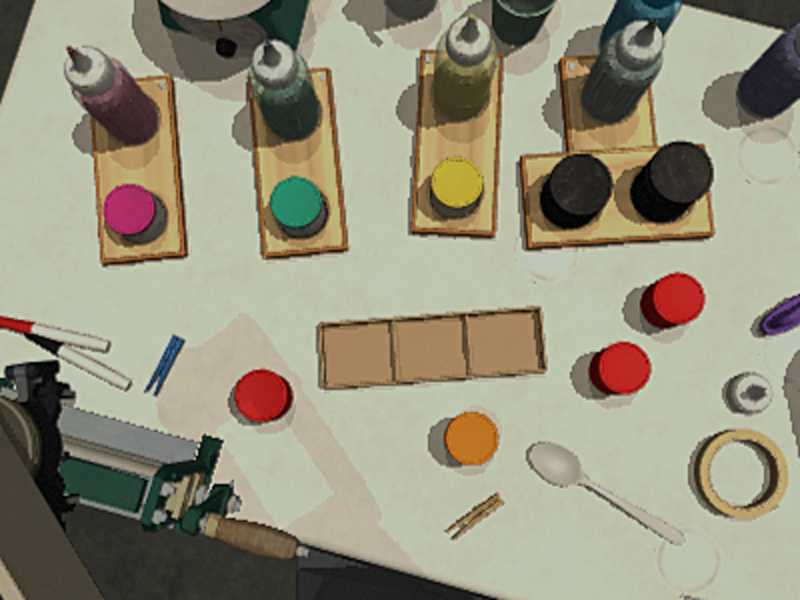

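Run:
```python
from h import *
print(workorder.hand_in())
```

```text
the job is handed in; nothing more can be done
None
```

All five jars are sitting in their wells and the job is handed in at about 38 s. I lifted the two black jars off first. The tall one went into the right-hand well in front of the grey bottle, the short one into the left-hand well. Then I moved green, magenta and yellow to the boards with their own bottle colours.

**Final pictures (both cameras):** every jar is upright in its well, the tray is empty, and the orange and red jars, which I never touched, look undisturbed. The gripper was open and clear of everything, with force readings near zero.

**Seating depth:** at release, the tool height for each jar matched a jar bottom on the 8 mm well floor to about 1 mm. I pressed each jar down only lightly, with at most about 26 N at the wrist in the readings. I felt floor contact for four of them. For the tall black jar I felt none before letting go, but its lid height afterwards agrees with being fully seated.

**Disagreements:** the side camera read about 1–2 pixels (2–4 mm) off the top camera. With the tall jar held, it showed the bottom about 4 mm from where I expected, which could have been a slight tilt of 2–3°. I corrected for that, and the jar stands upright now.

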